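# Tighten a chamber cover in cross order

## Task

Close the cover of the small test chamber: tighten its four T-nuts clockwise in cross order (each time the diagonally opposite one, never two neighbours first), about half a turn each, until the plate is evenly home and every nut is snug at about 0.45 N m. Feel for the snug point instead of counting the turn, and do not overtighten or lean on the cover: its window cracks. Leave the crucible, jar and spanner where they are and let go of the nuts.

Things in the scene. Friction and masses are not known exactly. Their poses are not given: they have to be found in the camera images.
- chamber: fixed grey steel test chamber: 170 mm square box, 220 mm foot plate, 200 mm square aluminium flange, a short stub pipe on its +y side. Origin: centre of its underside on the bench; z up; x points away from the robot within 0.35 rad. The flange's seats are 100 mm above the origin. Studs, with the nuts on them, at x, y (mm): nut1 -70, 70; nut2 -70, -70; nut3 70, -70; nut4 70, 70
- cover: loose square aluminium cover, 190 x 190 x 10 mm, 0.75 kg, over the four studs; origin: centre of its underside, z up. It starts 3 mm above the seats on a springy seal; home, its underside is 100 mm and its top 110 mm above the bench. Above it stand only the nuts and, in its middle, a window ring 68 mm across and 6 mm high
- nut1: T-shaped steel hand nut, near left corner; diagonal to nut3. Origin on its vertical turning axis at its underside; z up, x along its cross bar. Foot 36 mm and hub 25 mm across; on the hub's top a round cross bar 12 mm thick and 100 mm long (50 mm each side), centre line 28 mm above the origin, free to be pinched at its middle or pushed round at an end by a finger. Clockwise from above tightens
- nut2: like nut1, near right corner; diagonal to nut4. All nuts: bar at any yaw at the start; the nut sinks 12 mm per full turn, has no dead stop and stays where it is left. Its underside starts 0.8 to 3.4 mm clear of the cover, different at each nut and too fine to measure, so the snug point comes 2.3 to 4 rad after the start: about half a turn, to be felt
- nut3: like nut1, far right corner; diagonal to nut1. Feel of all nuts: 0.08 N m while running free, up to 0.2 while pulling the cover down on its seal, then with that corner seated a climb of about 0.7 N m per rad. Snug is 0.45 N m (0.4 to 0.5), judged while it turns as a halted push eases off: 12 N square to the bar 37 mm from the axis. The nut then presses on the cover with about 30 N
- nut4: like nut1, far left corner; diagonal to nut2. A nut already snug loses a few newtons of its pressing force as the others are tightened; that is allowed
- lead1 (a joint): how far nut1 has screwed down since the start, in m (0 at the start, 0.00191 per rad of clockwise turn, so half a turn is 0.006)
- lead2 (a joint): how far nut2 has screwed down since the start, in m (0 at the start, 0.00191 per rad of clockwise turn, so half a turn is 0.006)
- lead3 (a joint): how far nut3 has screwed down since the start, in m (0 at the start, 0.00191 per rad of clockwise turn, so half a turn is 0.006)
- lead4 (a joint): how far nut4 has screwed down since the start, in m (0 at the start, 0.00191 per rad of clockwise turn, so half a turn is 0.006)
- crucible: bystander: white ceramic crucible, 60 mm across and 60 mm high, loose on the bench; origin under its centre
- tub: bystander: white plastic jar, 72 mm across and 85 mm high, loose on the bench; origin under its centre
- wrench: bystander: steel spanner 180 mm long lying on the bench behind the chamber; origin at its middle on the bench, x along it

How it is judged:
On the way, in this order (a step that is already met when the one before it is completed fails the run):
1. two diagonally opposite nuts have been screwed down at least 3 mm (a quarter turn) ((value of joint each of lead1, lead3 above 0.003 m or value of joint each of lead2, lead4 above 0.003 m)), for 0.1 s.
2. all four nuts have been screwed down at least 3 mm (value of joint each of lead1, lead2, lead3, lead4 above 0.003 m), for 0.1 s.
At the end, for the whole second after the job is handed in: the cover lies flat on the flange (tilt under 0.006 rad, underside within 0.8 mm of the seats), each of the four nuts presses on it with 8 to 60 N (snug: about 30 N, which 0.45 N m gives), everything is at rest and the bystanders are where they stood (contact force between nut1 and cover between 8 and 60 N and contact force between nut2 and cover between 8 and 60 N and contact force between nut3 and cover between 8 and 60 N and contact force between nut4 and cover between 8 and 60 N and angle between cover's own z axis and vertical below 0.006 rad and z of cover in the frame of chamber below 0.1008 m and linear speed of cover below 0.01 m/s and linear speed of each of crucible, tub, wrench below 0.02 m/s); the robot touches nothing.
It fails at once if not cross order: two neighbouring nuts both screwed down more than 2.5 mm while neither of the two others has been screwed down 1.2 mm ((value of joint each of lead1, lead2 above 0.0025 m and value of joint each of lead3, lead4 below 0.0012 m) or (value of joint each of lead2, lead3 above 0.0025 m and value of joint each of lead4, lead1 below 0.0012 m) or (value of joint each of lead3, lead4 above 0.0025 m and value of joint each of lead1, lead2 below 0.0012 m) or (value of joint each of lead4, lead1 above 0.0025 m and value of joint each of lead2, lead3 below 0.0012 m)).
It fails at once if a nut overtightened: it presses on the cover with more than 70 N (about 0.7 N m) (contact force between any of nut1, nut2, nut3, nut4 and cover above 70 N).
It fails at once if the arm presses on the cover plate with more than 25 N (contact force between any of the fingers, the arm and cover above 25 N).
It fails at once if the crucible, the jar or the spanner is moved more than 25 mm (distance of any of crucible, tub, wrench from where it was at the start of the episode above 0.025 m).
It also fails if it takes over 69 s, if anything falls off the work surface, if the arm or the gripper's body presses on something with over 40 N, if the wrist force passes 120 N, or if a joint passes its speed limit or range.

## Robot

A 6-joint arm with a two-finger parallel gripper is mounted at the origin on the work surface. World frame = base frame: x ahead of the robot, y to its left, z up, the work surface at z = 0. Lengths are in m, angles in rad, forces in N, time in s.
With the tool pointing down it reaches from about 0.35 to 0.85 m from the base axis. Payload 8.1 kg.
Tool frame: the origin (TCP) lies on the centre line of the jaws, within the pads' length; the fingertips stand 11 mm ahead of it and the grasp point (between the pads) lies 8 mm behind it (tip_reach is the z of the fingertips in the tool frame, in m); z points along the fingers, y is the direction in which the jaws open and shut (so a half turn about z gives the same grasp; the last joint's range is limited). The gripper opens to 93 mm and grips with 3 to 60 N. Pads are 15 mm wide; open, the fingers measure 128 mm over their backs; the gripper's body (75 mm by 188 mm) begins 65 mm behind the grasp point.
Start: joints at [1.041, 0.13, 1.488, -0, 1.523, -0.085], TCP at [0.258, 0.542, 0.23] pointing down, gripper open.
Joint ranges: [-2.96, 2.96], [-0.89, 2.26], [0.02, 2.5], [-1.34, 4.48], [0, 2.73], [-2.66, 2.66]. Speed limits (rad/s): [2.39, 2.39, 2.79, 3.14, 3.14, 3.14].

## Interface

Orientations are given as a rotation vector (axis times angle).
In Python, from plant import read_state, read_camera, camera_params, close_job, silhouettes, tip_of, tip_reach gives the robot as it stands.
- The arm moves only by the shell command python3 -m creep 'ROWS' [FORCE]. ROWS is JSON, a list of rows, each a list of 5 numbers: the shift along the tool's x, y, z in m, then the turn about the tool's z in rad, then the closure in counts, from 0 (fully open) to 255 (shut). In form: [[dx, dy, dz, twist, gripper], ...]. A call has 1 to 12 rows; each row shifts and turns the commanded pose from where the row before left it, along the tool's axes as they then stand; what a row does not reach is not made up. A row lasts 1/12 s, in which the tool goes at most 41.7 mm and 7.16 degrees, less where a joint would pass 70% of its speed; a pose out of reach is approached as far as the arm can. A call is refused whole if a number of a shift passes 0.0417 or a number of a turn 0.125, either way. A call with a gripper value outside its range is refused whole. The fingers move at their own pace and stop on an object; FORCE is the grip in N (left out, the last holds). Time passes only in rows, so rows that do not move let the fingers close. It gives the time, the measured TCP pose, the force and the opening at its end, in the units of the state.
- read_state(): the state, without advancing time (a new reading comes with each control period).
- read_camera(name): name is "scene" or "top" or "wrist"; returns the picture (420x560x3 uint8, red, green, blue); there is no depth.
- camera_params(name): a dict with "fov_y" (degrees; the focal length in pixels is half the picture's height over the tangent of half this angle, whatever the lens; pixels are square), "cx", "cy" (the principal point, pixels), "position" and "rotation" of the camera in the world. Camera axes: x right, y down, z forward; pixel columns grow to the right and rows downward; lengths in m; the calibration is good to about 2 mm. A picture is of the moment at which its call begins: read the wrist's pose just before it. camera_params takes no time and is no camera call; for the wrist camera it gives the pose at the moment of the call.
- close_job(): hands the job in, once; it reports no verdict.
Trained networks look in the newest picture that a camera, given by its name, has taken for a name from the list of things; names that differ only in an ending like _2 or _b are one class to them, and where a whole thing is asked for, a point or a joint stands for the part that bears it (a point fixed in the world has none). Each returns a list of dicts, best first, with "confidence" (0 to 1); they miss things now and then, are a little off and sometimes report something else, mostly with a low value. They report only what shows in the picture. A call takes as long as a camera call.
- silhouettes(camera, query): "region" (420x560 bool, what is visible of it) and "pixel" ([column, row] in pixels, amid what is visible of it).
- tip_of(camera, query): "pixel" ([column, row] in pixels: a listed point, or the origin of a listed thing).
The state is a dict: "t": time; "q": joint angles; "dq": joint speeds; "joint_torque": joint torques, N m; "tool_pos": TCP position; "orientation": TCP orientation; "force": force on the tool from outside, world axes, zero at the start; "wrist_torque": the same for the moment, N m; "opening": finger opening in m.
Only numpy, scipy, OpenCV 4.12 (cv2) and the standard library are available. Lean on these libraries where they do the work, as an engineer would, in place of code of your own. Each camera call takes 0.05 s, during which the arm holds its last target.

## Working session

There is one attempt and no reset: what is moved stays moved. The work goes in short steps, Python scripts to look and compute and a shell command to move; the robot and the scene stay as the last step left them, time stands still between calls to the robot, and variables do not carry over. Pictures are saved under pics/ and viewed, and the job is handed in when it is done.

```bash
ls -la; mkdir -p pics
python3 - <<'E'
from plant import *
import cv2
s=read_state();print(s); 
from plant import tip_reach
print(tip_reach if not callable(tip_reach) else tip_reach())
for n in("scene","top","wrist"):
    print(n,camera_params(n)); cv2.imwrite(f"pics/{n}0.png",read_camera(n)[:,:,::-1])
E
```

```text
total 12
drwxr-xr-x  3 agent agent 4096 Dec  7 13:20 .
drwxr-xr-x 23 root  root  4096 Dec  7 13:20 ..
drwxr-xr-x  2 agent agent 4096 Dec  7 13:20 pics
{'t': 0.0, 'q': array([ 1.04057614e+00,  1.31140110e-01,  1.48928162e+00,  8.60071160e-07,
        1.52298551e+00, -8.53895555e-02]), 'dq': array([-0.00169893, -0.00130694, -0.00077531,  0.00025298,  0.00072845,
       -0.00153283]), 'joint_torque': array([ 4.09980112e-04, -5.59838820e+01, -4.91762888e+01,  7.70007935e-02,
        3.51962820e-02, -1.00200257e-04]), 'tool_pos': array([0.25787966, 0.54114967, 0.22859871]), 'orientation': array([-6.92869980e-01, -3.06366923e+00,  2.71550135e-03]), 'force': array([-0.21033604,  0.09481321,  0.05586995]), 'wrist_torque': array([-0.00596275,  0.01318394, -0.00170838]), 'opening': 0.092730632629388}
0.011
scene {'fov_y': 57.98292699182079, 'cx': 279.3781527467668, 'cy': 210.0453624203266, 'position': array([ 1.11755161, -0.01795143,  0.71547534]), 'rotation': array([-1.87748309, -1.7450234 ,  0.63578187])}
top {'fov_y': 46.980435633129076, 'cx': 280.1362843108445, 'cy': 209.62251594980208, 'position': array([ 0.40127804, -0.00350228,  1.03159715]), 'rotation': array([-2.10133064,  2.11600301, -0.23186577])}
wrist {'fov_y': 70.54590974154675, 'cx': 277.2694097097839, 'cy': 209.54481813223626, 'position': array([0.19031435, 0.5726278 , 0.38414515]), 'rotation': array([2.45705622, 1.55075237, 0.20830117])}
```

View pics/top0.png

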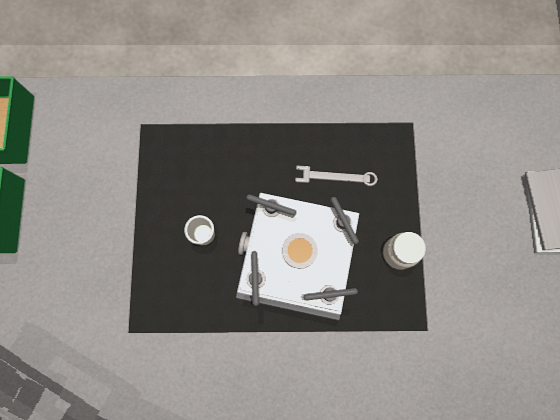

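View pics/scene0.png

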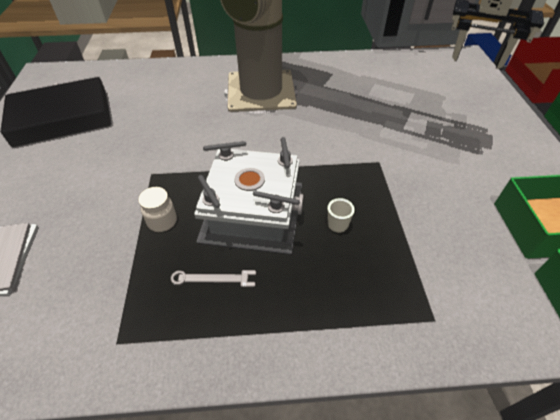

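View pics/wrist0.png

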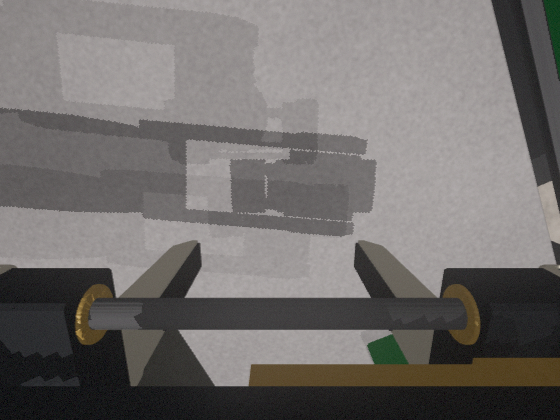

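```bash
cat > h.py <<'E'
import numpy as np, cv2
from scipy.spatial.transform import Rotation as R
from plant import *
def K(p):
    f=210/np.tan(np.radians(p["fov_y"]/2)); return f
def ray(p,px):
    f=K(p); d=np.array([(px[0]-p["cx"])/f,(px[1]-p["cy"])/f,1.]); return R.from_rotvec(p["rotation"]).apply(d)
def back(p,px,z):
    d=ray(p,px); o=np.array(p["position"]); return o+d*(z-o[2])/d[2]
def proj(p,X):
    c=R.from_rotvec(p["rotation"]).inv().apply(np.atleast_2d(X)-p["position"]); f=K(p)
    return np.c_[c[:,0]/c[:,2]*f+p["cx"],c[:,1]/c[:,2]*f+p["cy"]]
E
python3 - <<'E'
from h import *
for cam in("top","scene"):
    p=camera_params(cam); read_camera(cam)
    for q in ("nut1","chamber","cover"):
        for d in silhouettes(cam,q):
            m=d["region"]; ys,xs=np.nonzero(m)
            print(cam,q,round(d["confidence"],2),np.round(d["pixel"],1),m.sum(),back(p,d["pixel"],.143).round(4))
            if q=="nut1":
                c=np.c_[xs,ys].mean(0);u=np.linalg.svd(np.c_[xs,ys]-c,full_matrices=False)[2][0]
                a=back(p,c-20*u,.143);b=back(p,c+20*u,.143);print("   yaw",np.arctan2(*(b-a)[1::-1]).round(3),"ext",np.ptp((np.c_[xs,ys]-c)@u))
        for d in tip_of(cam,q): print(" tip",cam,q,round(d["confidence"],2),np.round(d["pixel"],1),back(p,d["pixel"],.115 if q=="nut1" else .1 if q=="cover" else 0).round(4))
print(read_state()["t"])
E
```

```text
top nut1 0.94 [329.1 293.7] 551 [ 0.4395 -0.0946  0.143 ]
   yaw -1.452 ext 53.587938621867714
top nut1 0.85 [270.9 205.1] 501 [0.6051 0.0104 0.143 ]
   yaw -1.917 ext 52.516312991578474
top nut1 0.78 [345.8 223.6] 510 [ 0.5687 -0.1296  0.143 ]
   yaw -2.705 ext 52.33955955986333
top nut1 0.67 [251.6 278. ] 491 [0.4688 0.0461 0.143 ]
   yaw -3.101 ext 54.037012439063986
 tip top nut1 0.92 [347.3 223.8] [ 0.5735 -0.1365  0.115 ]
 tip top nut1 0.69 [327.9 294.9] [ 0.4386 -0.0952  0.115 ]
 tip top nut1 0.65 [254.4 279. ] [0.469  0.0424 0.115 ]
 tip top nut1 0.59 [268.5 206.9] [0.608  0.0156 0.115 ]
top chamber 0.89 [287.6 304.9] 921 [ 0.4201 -0.0191  0.143 ]
top cover 0.58 [300.2 253.2] 8202 [ 0.5137 -0.0434  0.143 ]
top cover 0.41 [344.1 222.3] 452 [ 0.5712 -0.1265  0.143 ]
 tip top cover 0.94 [296.2 250.4] [ 0.5246 -0.0376  0.1   ]
scene nut1 0.66 [224.5 147.9] 400 [ 0.4487 -0.0977  0.143 ]
   yaw -1.494 ext 42.49106755665157
scene nut1 0.58 [275.2 201.6] 514 [0.6193 0.0071 0.143 ]
   yaw 1.168 ext 47.53914039643993
scene nut1 0.53 [287.8 159.1] 269 [0.4969 0.0429 0.143 ]
   yaw -0.011 ext 29.561488110916233
scene nut1 0.46 [339.9 216.1] 712 [0.6659 0.1297 0.143 ]
   yaw -0.332 ext 33.319364625348
 tip scene nut1 0.9 [272.9 205.5] [0.6053 0.0028 0.115 ]
 tip scene nut1 0.81 [209.2 200.3] [ 0.5808 -0.1303  0.115 ]
 tip scene nut1 0.75 [287.8 162.4] [0.4777 0.0449 0.115 ]
 tip scene nut1 0.57 [224.2 156.2] [ 0.4453 -0.1017  0.115 ]
 tip scene chamber 0.98 [251.3 211.7] [ 0.5232 -0.0472  0.    ]
 tip scene chamber 0.35 [227.4 156.1] [ 0.3169 -0.1088  0.    ]
scene cover 0.82 [252.3 184.8] 4598 [ 0.5694 -0.0375  0.143 ]
 tip scene cover 0.74 [252.7 184.4] [ 0.5271 -0.038   0.1   ]
0.85
```

```bash
cat >> h.py <<'E'
NB=np.array([[-70,70],[-70,-70],[70,-70],[70,70]])/1000.
def fitc(W):
    W=np.array(W)[:,:2]; c=W.mean(0); d=W-c
    th=np.arctan2((NB[:,0]*d[:,1]-NB[:,1]*d[:,0]).sum(),(NB*d).sum()); 
    Rm=np.array([[np.cos(th),-np.sin(th)],[np.sin(th),np.cos(th)]]); P=NB@Rm.T+c
    return c,th,P,np.linalg.norm(P-W,axis=1)
def st():
    s=read_state(); M=R.from_rotvec(s["orientation"]).as_matrix()
    return s,M,np.arctan2(M[1,0],M[0,0])
def go(x,y,z,yaw):
    """print shift in tool axes & twist to reach tcp x,y,z with tool x at yaw (bar, mod pi)"""
    s,M,y0=st(); d=M.T@(np.array([x,y,z])-s["tool_pos"])
    tw=-(yaw-y0); print("t",round(s["t"],2),"pos",s["tool_pos"].round(4),"yaw",round(y0,3),"q6",round(s["q"][5],3))
    print("shift",d.round(4),"twists",[round((tw+k*np.pi),3) for k in(-2,-1,0,1,2)])
E
python3 - <<'E'
from h import *
T=[(.469,.0424),(.4386,-.0952),(.5735,-.1365),(.608,.0156)]
S=[(.4777,.0449),(.4453,-.1017),(.5808,-.1303),(.6053,.0028)]
for W in(T,S,(np.array(T)+S)/2): print(*[np.round(a,4).tolist() for a in fitc(W)])
s,M,y=st(); print(M.round(3),y)
go(.47,.044,.23,-3.101)
E
```

```text
[0.5223, -0.0434] -0.2317 [[0.4702, 0.0408], [0.4381, -0.0955], [0.5743, -0.1276], [0.6065, 0.0086]] [0.002, 0.0006, 0.0089, 0.0071]
[0.5273, -0.0461] -0.2309 [[0.4752, 0.0381], [0.4431, -0.0982], [0.5794, -0.1302], [0.6114, 0.006]] [0.0073, 0.0041, 0.0014, 0.0069]
[0.5248, -0.0448] -0.2313 [[0.4727, 0.0394], [0.4406, -0.0968], [0.5769, -0.1289], [0.609, 0.0073]] [0.0043, 0.0021, 0.0045, 0.003]
[[-0.903  0.43   0.   ]
 [ 0.43   0.903  0.   ]
 [-0.     0.    -1.   ]] 2.696773953776346
t 0.85 pos [0.2582 0.5416 0.2297] yaw 2.697 q6 -0.085
shift [-4.054e-01 -3.581e-01 -3.000e-04] twists [np.float64(-0.485), np.float64(2.656), np.float64(5.798), np.float64(8.939), np.float64(12.081)]
```

```bash
python3 -m creep '[[-0.031,-0.0272,0,0,0],[-0.031,-0.0272,0,0,0],[-0.031,-0.0272,0,0,0],[-0.031,-0.0272,0,0,0],[-0.031,-0.0272,0,0,0],[-0.031,-0.0272,0,0,0],[-0.031,-0.0272,0,0,0],[-0.031,-0.0272,0,0,0],[-0.031,-0.0272,0,0,0],[-0.031,-0.0272,0,0,0],[-0.031,-0.0272,0,0,0],[-0.031,-0.0272,0,0,0]]' 40
python3 -m creep '[[-0.018,-0.017,0,0,0],[-0.019,-0.018,0,0,0],[0,0,0,-0.12,0],[0,0,0,-0.12,0],[0,0,0,-0.12,0],[0,0,0,-0.12,0],[0,0,0,0,0]]'
python3 - <<'E'
from h import *
go(.4727,.0394,.23,-3.101)
p=camera_params("wrist"); im=read_camera("wrist"); cv2.imwrite("pics/w1.png",im[:,:,::-1])
s=read_state(); print(s["t"],s["force"],s["wrist_torque"])
for d in silhouettes("wrist","nut1"):
    ys,xs=np.nonzero(d["region"]);c=np.c_[xs,ys].mean(0);u=np.linalg.svd(np.c_[xs,ys]-c,full_matrices=False)[2][0]
    a=back(p,c-20*u,.143);b=back(p,c+20*u,.143)
    print(round(d["confidence"],2),d["pixel"],c,back(p,c,.143).round(4),"yaw",np.arctan2(*(b-a)[1::-1]).round(3))
for d in tip_of("wrist","nut1"): print(round(d["confidence"],2),d["pixel"],back(p,d["pixel"],.115).round(4))
E
```

```text
t: 1.85
tool_pos: [0.454, 0.0849, 0.23]
orientation: [0.693, 3.063, 0.001]
force: [1.0, 0.7, 0.1]
opening: 0.0933
t: 2.43
tool_pos: [0.4719, 0.0392, 0.2297]
orientation: [-0.064, 3.141, -0.0]
force: [-0.0, -0.3, -0.1]
opening: 0.0931
t 2.43 pos [0.4719 0.0392 0.2297] yaw -3.101 q6 -1.637
shift [-0.0008  0.0001 -0.0003] twists [np.float64(-6.283), np.float64(-3.141), np.float64(0.0), np.float64(3.142), np.float64(6.283)]
2.4833 [-0.00207213  0.31228208 -0.13443442] [ 0.06276269 -0.01938039  0.00604917]
0.97 [276.8, 207.0] [279.51341176 210.95905882] [0.4651 0.0403 0.143 ] yaw 0.04
0.66 [244.6, 344.7] [240.27760051 344.43522655] [0.6008 0.0081 0.143 ] yaw -1.861
0.64 [116.5, 291.2] [118.40909091 291.46969697] [ 0.5477 -0.1039  0.143 ] yaw -0.085
0.62 [122.4, 177.0] [117.19326778 171.92586989] [ 0.4374 -0.0937  0.143 ] yaw -1.442
0.31 [180.4, 339.9] [184.94444444 339.37878788] [ 0.5971 -0.0452  0.143 ] yaw 1.273
0.8 [247.0, 331.7] [0.6079 0.0119 0.115 ]
0.79 [131.3, 171.9] [ 0.4415 -0.0958  0.115 ]
0.68 [278.8, 205.7] [0.4679 0.04   0.115 ]
0.59 [112.3, 299.4] [ 0.5745 -0.1272  0.115 ]
```

View pics/w1.png

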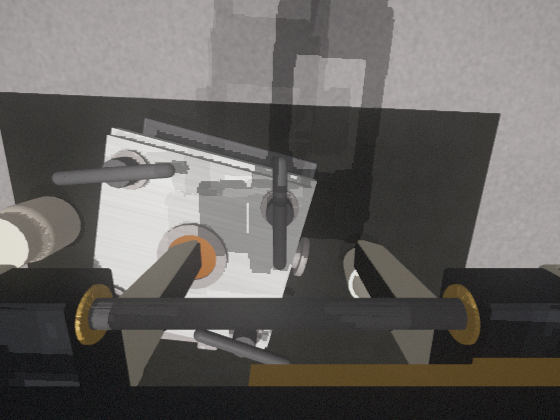

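Run:
```python
from h import *
print(*[np.round(a,4).tolist() for a in fitc([(.4679,.04),(.4415,-.0958),(.5745,-.1272),(.6079,.0119)])])
p=camera_params("wrist")
for a,b in (((282,157),(279.5,269)),((56,179),(187,167))):
    A=back(p,a,.143);B=back(p,b,.143); print(A.round(4),B.round(4),np.linalg.norm(A-B),(A+B)/2)
print(proj(p,np.array([[.472,.0394,.143],[.472,.0394,.115]])))
```

```text
[0.523, -0.0428] -0.2144 [[0.4694, 0.0405], [0.4397, -0.0963], [0.5765, -0.1261], [0.6062, 0.0107]] [0.0016, 0.0019, 0.0023, 0.002]
[0.4198 0.0411 0.143 ] [0.5191 0.0423 0.143 ] 0.09926557494767801 [0.46946927 0.04172354 0.143     ]
[ 0.4434 -0.1441  0.143 ] [ 0.4303 -0.0359  0.143 ] 0.10898524212361682 [ 0.43685387 -0.08998602  0.143     ]
[[277.86338822 218.69179772]
 [277.79408675 209.90397045]]
```

```bash
python3 -m creep '[[0.0025,0.0017,0.02,0,60],[0,0,0.03,0,80],[0,0,0.02,0,100],[0,0,0.0097,0,120],[0,0,0,0,140]]' 40
python3 - <<'E'
from h import *
go(.4694,.041,.15,-3.101)
p=camera_params("wrist"); im=read_camera("wrist"); cv2.imwrite("pics/w2.png",im[:,:,::-1])
s=read_state(); print(s["t"],s["force"],s["wrist_torque"],s["opening"])
E
```

```text
t: 3.0
tool_pos: [0.4675, 0.0411, 0.1474]
orientation: [0.052, -3.137, -0.0]
force: [-0.0, -0.4, 0.2]
opening: 0.0641
t 3.0 pos [0.4675 0.0411 0.1474] yaw -3.108 q6 -1.626
shift [-0.0019 -0.0002 -0.0027] twists [np.float64(-6.291), np.float64(-3.149), np.float64(-0.007), np.float64(3.134), np.float64(6.276)]
3.05 [ 0.29151749 -0.80813012  0.54056817] [-0.00118761  0.0340915  -0.0093863 ] 0.06045521539776055
```

View pics/w2.png

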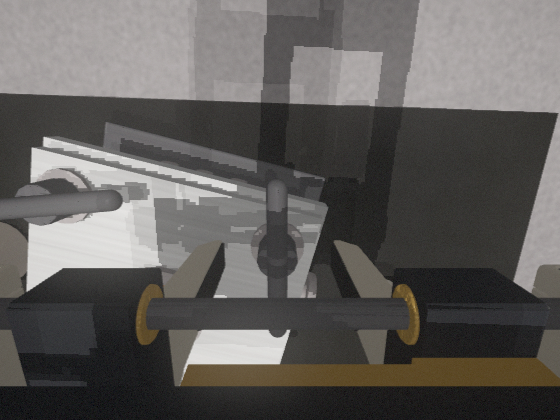

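```bash
python3 - <<'E'
from h import *
s,M,y=st(); p=camera_params("wrist"); print(s["tool_pos"],s["t"])
A=back(p,(277,180),.143);B=back(p,(278,336),.143);print(A,B,np.linalg.norm(A-B),(A+B)/2)
print(tip_of("wrist","nut1")[:2]); print([back(p,d["pixel"],.115) for d in tip_of("wrist","nut1")])
E
python3 -m creep '[[-0.001,0,-0.0015,0,170],[0,0,0,0,200],[0,0,0,0,230],[0,0,0,0,255]]' 45
python3 - <<'E'
from h import *
s,M,y=st(); print(s)
E
```

```text
[0.46859362 0.04112923 0.14932104] 3.05
[0.42155906 0.0387796  0.143     ] [0.52229823 0.04276925 0.143     ] 0.10081813818490942 [0.47192864 0.04077443 0.143     ]
[{'pixel': [276.1, 242.7], 'confidence': 0.74}, {'pixel': [67.9, 198.1], 'confidence': 0.55}]
[array([0.46961955, 0.03975132, 0.115     ]), array([ 0.44287936, -0.09777628,  0.115     ])]
t: 3.48
tool_pos: [0.4708, 0.0411, 0.1522]
orientation: [-0.055, 3.14, -0.0]
force: [-0.5, 1.3, -0.1]
opening: 0.026
{'t': 3.4833, 'q': array([-2.15929461e-02, -1.71742890e-01,  1.92895238e+00,  2.08993407e-05,
        1.38309922e+00, -1.62743008e+00]), 'dq': array([ 0.00055805,  0.0021941 ,  0.00629135, -0.0015422 , -0.0012567 ,
       -0.00175358]), 'joint_torque': array([ 3.45679318e-04, -3.88527668e+01, -4.78262150e+01, -1.92108069e-02,
        6.75737229e-02,  5.35570347e-03]), 'tool_pos': array([0.47078336, 0.04105228, 0.15221584]), 'orientation': array([-5.50105701e-02,  3.13982702e+00, -4.66142800e-05]), 'force': array([-0.47250336,  1.32852356, -0.1209245 ]), 'wrist_torque': array([ 0.04044715,  0.01578109, -0.01109893]), 'opening': 0.02597094905264937}
```

```bash
python3 -m creep '[[0,0,0.0025,0,255],[0,0,0,0,255],[0,0,0,0,255],[0,0,0,0,255]]' 45
python3 - <<'E'
from h import *
s,M,y=st(); print(s["t"],s["tool_pos"],y,s["q"][5],s["force"],s["wrist_torque"],s["opening"])
E
```

```text
t: 3.82
tool_pos: [0.4718, 0.041, 0.1512]
orientation: [-0.055, 3.137, -0.0]
force: [-1.5, 0.2, 11.6]
opening: 0.0105
3.8167 [0.47175928 0.04101836 0.15120087] -3.106517221852916 -1.6274898715198263 [-1.5170175   0.22450579 11.64301299] [ 0.01981279  0.42916197 -0.00760217] 0.010457267359611557
```

Run:
```python
from h import *
cv2.imwrite("pics/w3.png",cv2.resize(read_camera("wrist")[150:360,140:420,::-1],None,fx=2.8,fy=2.8))
s,M,y=st(); print(s["t"],s["tool_pos"],y,s["q"][5],s["force"],s["wrist_torque"],s["opening"])
```

```text
3.8667 [0.47175619 0.04102944 0.15119588] -3.1064176085364896 -1.6275244562577562 [-2.03549231  0.33739301 12.45002945] [ 0.05679026  0.44758284 -0.03279601] 0.010679734476368207
```

View pics/w3.png

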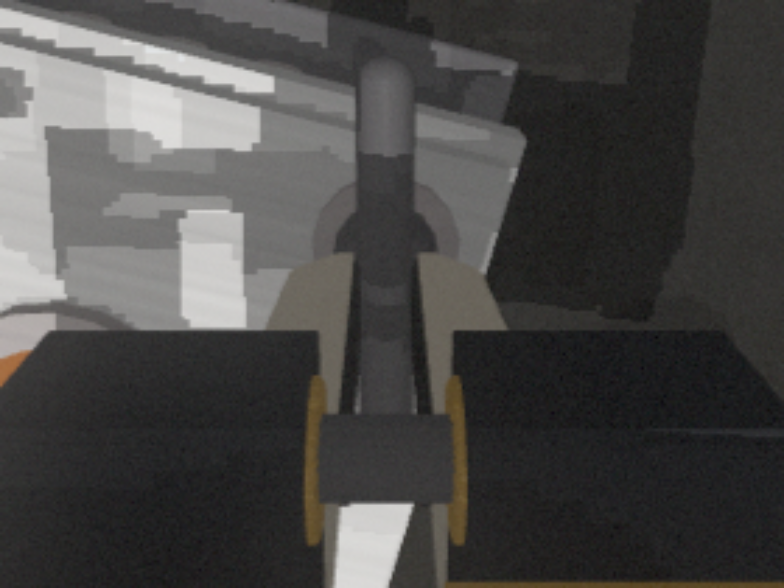

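```bash
python3 -m creep '[[0.001,0,-0.001,0,255],[0,0,0,0,255]]' 45
python3 - <<'E'
from h import *
s,M,y=st(); print(s["t"],s["tool_pos"],y,s["q"][5],s["force"],s["wrist_torque"],s["opening"])
E
```

```text
t: 4.03
tool_pos: [0.4714, 0.041, 0.1515]
orientation: [-0.055, 3.136, -0.0]
force: [6.3, -0.4, 3.6]
opening: 0.0104
4.0333 [0.4714044  0.04101846 0.15148026] -3.1064762599963958 -1.627671178473412 [ 6.33937622 -0.35299127  3.5878992 ] [ 0.15281153 -1.05316786  0.01915177] 0.01040541230289613
```

```bash
cat > f.py <<'E'
from h import *
import json,os
s,M,y=st(); F=s["force"];T=s["wrist_torque"]
print("t",round(s["t"],2),"pos",s["tool_pos"].round(4),"yaw",round(y,3),"q6",round(s["q"][5],3),"F",F.round(1),"|tool",(M.T@F).round(1),"T",T.round(3),"open",round(s["opening"],4))
E
python3 -m creep '[[0,0,0.0002,0.12,255],[0,0,0.0002,0.12,255],[0,0,0.0002,0.12,255],[0,0,0.0002,0.12,255],[0,0,0.0002,0.12,255],[0,0,0.0002,0.12,255]]' 45; python3 f.py
```

```text
t: 4.53
tool_pos: [0.4711, 0.0402, 0.1501]
orientation: [1.062, 2.952, -0.0]
force: [4.3, -4.4, 3.9]
opening: 0.0104
t 4.53 pos [0.4711 0.0402 0.1501] yaw 2.451 q6 -0.902 F [ 4.3 -4.4  3.9] |tool [-6.1 -0.6 -3.9] T [-0.887 -0.73   0.083] open 0.0104
```

```bash
python3 -m creep '[[0,0,0.0002,0.12,255],[0,0,0.0002,0.12,255],[0,0,0.0002,0.12,255],[0,0,0.0002,0.12,255],[0,0,0.0003,0.12,255],[0,0,0.0003,0.12,255],[0,0,0.0003,0.12,255]]' 45; python3 f.py
```

```text
t: 5.12
tool_pos: [0.4702, 0.0397, 0.1484]
orientation: [2.175, 2.263, -0.0]
force: [-2.0, -5.9, 9.7]
opening: 0.0107
t 5.12 pos [0.4702 0.0397 0.1484] yaw 1.61 q6 -0.062 F [-2.  -5.9  9.7] |tool [-5.8 -2.2 -9.7] T [-1.318  0.427  0.098] open 0.0107
```

```bash
python3 -m creep '[[0,0,0,0.1,255],[0,0,0,0.1,255],[0,0,0.0002,0.1,255]]' 45; python3 f.py; python3 -m creep '[[0,0,0.0002,0.1,255],[0,0,0.0002,0.1,255]]' 45; python3 f.py
```

```text
t: 5.37
tool_pos: [0.4698, 0.0397, 0.1479]
orientation: [2.488, 1.914, -0.001]
force: [-2.7, -6.8, 8.9]
opening: 0.0102
t 5.37 pos [0.4698 0.0397 0.1479] yaw 1.311 q6 0.237 F [-2.7 -6.8  8.9] |tool [-7.3 -0.8 -8.9] T [-1.211  0.589  0.077] open 0.0102
t: 5.53
tool_pos: [0.4696, 0.0398, 0.1475]
orientation: [2.667, 1.656, -0.001]
force: [-4.0, -5.5, 10.3]
opening: 0.0105
t 5.53 pos [0.4696 0.0398 0.1475] yaw 1.111 q6 0.437 F [-4.  -5.5 10.3] |tool [ -6.7  -1.2 -10.3] T [-1.096  0.86   0.112] open 0.0105
```

```bash
python3 -m creep '[[0,0,0.0001,0.08,255],[0,0,0.0001,0.08,255]]' 45; python3 f.py; python3 -m creep '[[0,0,0.0001,0.08,255],[0,0,0.0001,0.08,255]]' 45; python3 f.py
```

```text
t: 5.7
tool_pos: [0.4694, 0.0399, 0.1473]
orientation: [2.79, 1.439, -0.001]
force: [-4.7, -5.4, 9.4]
opening: 0.0107
t 5.7 pos [0.4694 0.0399 0.1473] yaw 0.952 q6 0.596 F [-4.7 -5.4  9.4] |tool [-7.2 -0.7 -9.4] T [-0.993  1.002  0.17 ] open 0.0107
t: 5.87
tool_pos: [0.4692, 0.0401, 0.1471]
orientation: [2.897, 1.212, -0.001]
force: [-6.9, -3.9, 10.6]
opening: 0.0105
t 5.87 pos [0.4692 0.0401 0.1471] yaw 0.793 q6 0.756 F [-6.9 -3.9 10.6] |tool [ -7.6  -2.2 -10.6] T [-0.857  1.227  0.217] open 0.0105
```

```bash
python3 -m creep '[[0,0,0.0001,0.07,255],[0,0,0.0001,0.07,255]]' 45; python3 f.py
```

```text
t: 6.03
tool_pos: [0.4692, 0.0402, 0.147]
orientation: [2.974, 1.008, -0.001]
force: [-6.7, -4.5, 11.0]
opening: 0.0105
t 6.03 pos [0.4692 0.0402 0.147 ] yaw 0.653 q6 0.896 F [-6.7 -4.5 11. ] |tool [ -8.1  -0.5 -11. ] T [-0.786  1.42   0.237] open 0.0105
```

```bash
python3 -m creep '[[0,0,0,0.06,255],[0,0,0.0001,0.06,255]]' 45; python3 f.py
```

```text
t: 6.2
tool_pos: [0.4691, 0.0403, 0.1468]
orientation: [3.029, 0.828, -0.001]
force: [-7.5, -2.7, 13.3]
opening: 0.0106
t 6.2 pos [0.4691 0.0403 0.1468] yaw 0.534 q6 1.015 F [-7.5 -2.7 13.3] |tool [ -7.9  -1.5 -13.3] T [-0.641  1.508  0.312] open 0.0106
```

```bash
python3 -m creep '[[0,0,0,0.05,255],[0,0,0.0001,0.05,255]]' 45; python3 f.py
```

```text
t: 6.37
tool_pos: [0.469, 0.0404, 0.1468]
orientation: [3.067, 0.677, -0.001]
force: [-7.2, -2.7, 12.7]
opening: 0.0107
t 6.37 pos [0.469  0.0404 0.1468] yaw 0.435 q6 1.115 F [-7.2 -2.7 12.7] |tool [ -7.7  -0.6 -12.7] T [-0.538  1.577  0.349] open 0.0107
```

```bash
python3 -m creep '[[0,0,0,0.04,255],[0,0,0.0001,0.04,255]]' 45; python3 f.py
```

```text
t: 6.53
tool_pos: [0.469, 0.0405, 0.1467]
orientation: [3.091, 0.555, -0.001]
force: [-7.9, -1.7, 13.4]
opening: 0.0107
t 6.53 pos [0.469  0.0405 0.1467] yaw 0.355 q6 1.194 F [-7.9 -1.7 13.4] |tool [ -8.   -1.2 -13.4] T [-0.5    1.644  0.36 ] open 0.0107
```

```bash
python3 -m creep '[[0,0,0,0.03,255],[0,0,0,0.03,255]]' 45; python3 f.py
```

```text
t: 6.7
tool_pos: [0.4689, 0.0406, 0.1466]
orientation: [3.107, 0.462, -0.001]
force: [-8.3, -2.4, 12.1]
opening: 0.0109
t 6.7 pos [0.4689 0.0406 0.1466] yaw 0.296 q6 1.254 F [-8.3 -2.4 12.1] |tool [ -8.7  -0.1 -12.1] T [-0.447  1.607  0.354] open 0.0109
```

```bash
python3 - <<'E'
from h import *
cv2.imwrite("pics/w4.png",cv2.resize(read_camera("wrist")[150:360,140:420,::-1],None,fx=2.8,fy=2.8))
E
python3 f.py
```

```text
t 6.75 pos [0.4689 0.0406 0.1466] yaw 0.293 q6 1.256 F [-7.3 -2.3 12.3] |tool [ -7.6   0.1 -12.3] T [-0.441  1.636  0.233] open 0.0104
```

View pics/w4.png

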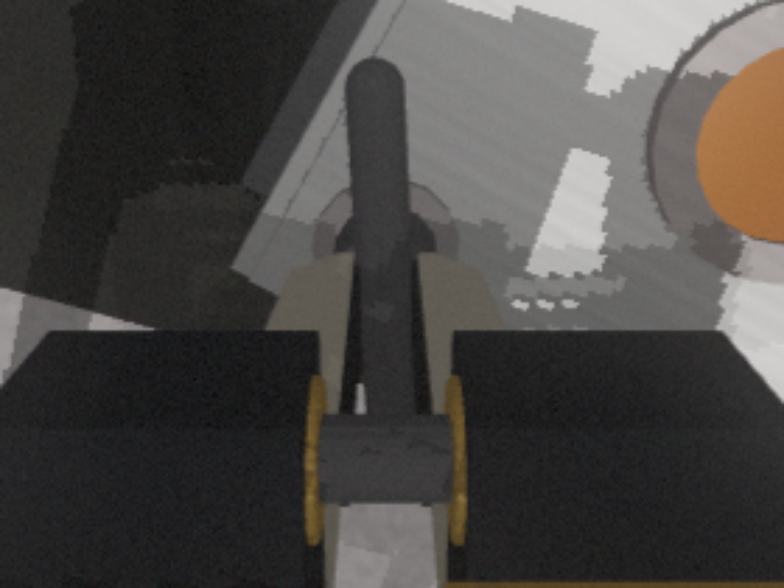

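```bash
python3 -m creep '[[0,0,0,0,255],[0,0,0,0.04,255],[0,0,0,0.04,255]]' 60; python3 f.py
```

```text
t: 7.0
tool_pos: [0.4689, 0.0407, 0.1466]
orientation: [3.123, 0.338, -0.001]
force: [-7.9, -2.3, 12.1]
opening: 0.0101
t 7.0 pos [0.4689 0.0407 0.1466] yaw 0.216 q6 1.334 F [-7.9 -2.3 12.1] |tool [ -8.2   0.6 -12.1] T [-0.308  1.612  0.455] open 0.0101
```

```bash
python3 -m creep '[[0,0,0,0,200],[0,0,0,0,120],[0,0,0,0,60],[0,0,-0.025,0,40],[0,0,-0.03,-0.12,40],[0,0,-0.03,-0.12,40],[0,0,0,-0.12,40],[0,0,0,-0.12,40],[0,0,0,-0.12,40],[0,0,0,-0.12,40],[0,0,0,-0.12,40],[0,0,0,-0.12,40]]' 45
python3 - <<'E'
from h import *
cv2.imwrite("pics/w5.png",read_camera("wrist")[:,:,::-1])
go(.5773,-.1257,.235,.437)
E
python3 f.py
```

```text
t: 8.0
tool_pos: [0.4691, 0.041, 0.2303]
orientation: [-2.608, -1.751, 0.001]
force: [-0.4, -0.3, 0.5]
opening: 0.0777
t 8.05 pos [0.4691 0.041  0.2303] yaw 1.192 q6 0.357
shift [-0.1149  0.1622 -0.0048] twists [np.float64(-5.528), np.float64(-2.387), np.float64(0.755), np.float64(3.896), np.float64(7.038)]
t 8.05 pos [0.4691 0.041  0.2303] yaw 1.192 q6 0.357 F [-0.2  0.5 -0.3] |tool [ 0.3 -0.4  0.3] T [-0.047  0.09   0.003] open 0.0781
```

View pics/w5.png

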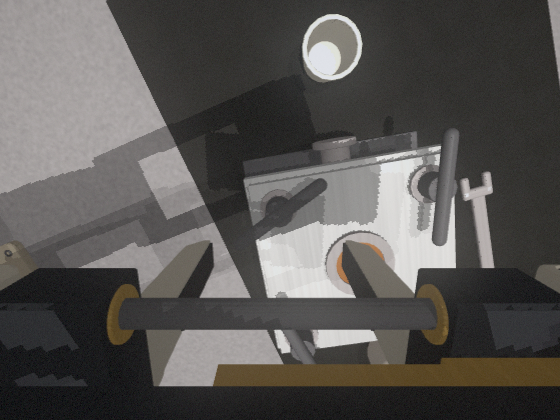

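```bash
python3 -m creep '[[-0.0192,0.027,0,0,60],[-0.0192,0.027,0,0,60],[-0.0192,0.027,0,0,60],[-0.0192,0.027,0,0,60],[-0.0192,0.027,0,0,60],[-0.0192,0.027,0,0,60],[0,0,0,-0.12,60],[0,0,0,-0.12,60],[0,0,0,-0.12,60],[0,0,0,-0.12,60],[0,0,0,-0.12,60],[0,0,0,-0.12,60]]' 45;python3 -m creep '[[0,0,0,-0.12,60],[0,0,0,-0.12,60],[0,0,0,-0.12,60],[0,0,0,-0.12,60],[0,0,0,-0.12,60],[0,0,0,-0.12,60],[0,0,0,-0.12,60],[0,0,0,-0.12,60],[0,0,0,-0.12,60],[0,0,0,-0.12,60],[0,0,0,-0.12,60],[0,0,0,-0.12,60]]'; python3 -m creep '[[0,0,0,-0.12,60],[0,0,0,-0.1,60]]'
cat > look.py <<'E'
from h import *
import sys
s,M,y=st(); p=camera_params("wrist"); im=read_camera("wrist"); cv2.imwrite("pics/%s.png"%sys.argv[1],im[:,:,::-1])
for d in silhouettes("wrist","nut1"):
    ys,xs=np.nonzero(d["region"]);P=np.c_[xs,ys];c=P.mean(0);u=np.linalg.svd(P-c,full_matrices=False)[2][0]
    a=back(p,c-20*u,.143);b=back(p,c+20*u,.143); t=(P-c)@u; e=[back(p,c+u*k,.143) for k in(t.min(),t.max())]
    print(round(d["confidence"],2),np.round(d["pixel"]),"len",np.linalg.norm(e[0]-e[1]).round(4),"mid",((e[0]+e[1])/2).round(4),"yaw",np.arctan2(*(b-a)[1::-1]).round(3))
print([(d["confidence"],back(p,d["pixel"],.115).round(4)) for d in tip_of("wrist","nut1")])
E
python3 look.py w6; python3 f.py
```

```text
t: 9.05
tool_pos: [0.5745, -0.1276, 0.2301]
orientation: [-1.828, -2.554, 0.0]
force: [-0.2, -1.0, 1.2]
opening: 0.0711
t: 10.05
tool_pos: [0.5745, -0.1275, 0.2301]
orientation: [0.31, -3.126, -0.0]
force: [-0.4, -0.2, -0.1]
opening: 0.0709
t: 10.22
tool_pos: [0.5745, -0.1275, 0.2302]
orientation: [0.652, -3.073, -0.0]
force: [0.1, 0.2, -0.6]
opening: 0.0711
0.85 [383.  83.] len 0.1007 mid [ 0.4409 -0.0953  0.143 ] yaw 1.71
0.73 [275. 213.] len 0.0995 mid [ 0.5756 -0.1262  0.143 ] yaw 0.442
0.67 [500. 177.] len 0.0968 mid [0.47   0.0294 0.143 ] yaw 0.194
0.46 [398. 280.] len 0.0172 mid [ 0.5835 -0.0038  0.143 ] yaw 1.215
[(0.96, array([ 0.5775, -0.128 ,  0.115 ])), (0.88, array([ 0.4386, -0.0969,  0.115 ])), (0.69, array([0.4684, 0.0328, 0.115 ])), (0.55, array([0.6057, 0.0108, 0.115 ]))]
t 10.37 pos [ 0.5745 -0.1275  0.2302] yaw -2.731 q6 -2.287 F [0.4 0.1 0.9] |tool [-0.4 -0.1 -0.9] T [ 0.053 -0.024  0.009] open 0.0711
```

View pics/w6.png

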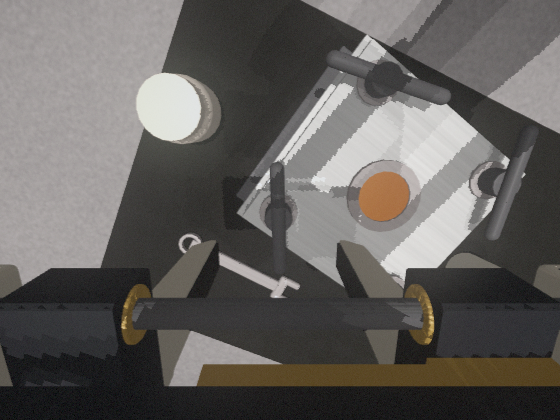

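```bash
python3 -c "
from h import *
go(.5764,-.126,.151,.442)"
```

```text
t 10.37 pos [ 0.5745 -0.1275  0.2302] yaw -2.731 q6 -2.287
shift [-0.0024  0.0006  0.0792] twists [np.float64(-9.456), np.float64(-6.315), np.float64(-3.173), np.float64(-0.032), np.float64(3.11)]
```

```bash
python3 -m creep '[[-0.0024,0.0006,0.02,-0.032,100],[0,0,0.03,0,120],[0,0,0.02,0,140],[0,0,0.009,0,160],[0,0,0,0,200],[0,0,0,0,255],[0,0,0,0,255],[0,0,0,0,255],[0,0,0,0,255]]' 60; python3 f.py
```

```text
t: 11.12
tool_pos: [0.5776, -0.1264, 0.1533]
orientation: [-0.695, 3.061, -0.002]
force: [-0.1, -0.3, -0.3]
opening: 0.0158
t 11.12 pos [ 0.5776 -0.1264  0.1533] yaw -2.695 q6 -2.319 F [-0.1 -0.3 -0.3] |tool [ 0.2 -0.3  0.3] T [0.047 0.009 0.054] open 0.0158
```

```bash
python3 -m creep '[[0.001,0,0.0025,0,220],[0,0,0,0,255],[0,0,0,0,255]]' 60; python3 f.py
```

```text
t: 11.37
tool_pos: [0.5766, -0.126, 0.151]
orientation: [-0.696, 3.061, -0.0]
force: [-0.8, 3.7, 8.8]
opening: 0.0103
t 11.37 pos [ 0.5766 -0.126   0.151 ] yaw -2.694 q6 -2.321 F [-0.8  3.7  8.8] |tool [-0.9  3.7 -8.8] T [0.788 0.363 0.032] open 0.0103
```

Gripped. Free run on nut 3.

```bash
python3 -m creep '[[0,0,0,0.12,255],[0,0,0,0.12,255],[0,0,0.0002,0.12,255],[0,0,0.0002,0.12,255],[0,0,0.0002,0.12,255],[0,0,0.0002,0.12,255]]' 60; python3 f.py; python3 -m creep '[[0,0,0.0002,0.12,255],[0,0,0.0002,0.12,255],[0,0,0.0002,0.12,255],[0,0,0.0002,0.12,255],[0,0,0.0002,0.12,255],[0,0,0.0002,0.12,255]]' 60; python3 f.py
```

```text
t: 11.87
tool_pos: [0.5766, -0.1259, 0.1497]
orientation: [0.436, 3.109, 0.001]
force: [-0.7, 3.9, 6.0]
opening: 0.0107
t 11.87 pos [ 0.5766 -0.1259  0.1497] yaw 2.863 q6 -1.595 F [-0.7  3.9  6. ] |tool [ 1.7  3.6 -6. ] T [0.633 0.018 0.089] open 0.0107
t: 12.37
tool_pos: [0.5767, -0.1259, 0.1484]
orientation: [1.503, 2.756, 0.003]
force: [0.7, 3.8, 5.2]
opening: 0.0103
t 12.37 pos [ 0.5767 -0.1259  0.1484] yaw 2.143 q6 -0.875 F [0.7 3.8 5.2] |tool [ 2.8  2.7 -5.2] T [ 0.58  -0.03   0.108] open 0.0103
```

```bash
python3 -m creep '[[0,0,0.0002,0.1,255],[0,0,0.0002,0.1,255],[0,0,0.0002,0.1,255]]' 60; python3 f.py; python3 -m creep '[[0,0,0.0002,0.1,255],[0,0,0.0002,0.1,255]]' 60; python3 f.py
```

```text
t: 12.62
tool_pos: [0.5767, -0.1259, 0.1479]
orientation: [1.897, 2.502, 0.003]
force: [0.1, 4.2, 4.9]
opening: 0.0104
t 12.62 pos [ 0.5767 -0.1259  0.1479] yaw 1.844 q6 -0.576 F [0.1 4.2 4.9] |tool [ 4.   1.3 -4.9] T [ 0.618 -0.007  0.168] open 0.0104
t: 12.78
tool_pos: [0.5767, -0.1259, 0.1475]
orientation: [2.137, 2.3, 0.003]
force: [0.7, 3.2, 5.8]
opening: 0.0104
t 12.78 pos [ 0.5767 -0.1259  0.1475] yaw 1.644 q6 -0.376 F [0.7 3.2 5.8] |tool [ 3.1  0.9 -5.7] T [0.607 0.056 0.189] open 0.0104
```

```bash
python3 -m creep '[[0,0,0.0002,0.1,255],[0,0,0.0002,0.1,255]]' 60; python3 f.py
```

```text
t: 12.95
tool_pos: [0.5767, -0.1259, 0.1472]
orientation: [2.356, 2.076, 0.004]
force: [-0.3, 3.4, 5.9]
opening: 0.0103
t 12.95 pos [ 0.5767 -0.1259  0.1472] yaw 1.444 q6 -0.176 F [-0.3  3.4  5.9] |tool [ 3.4 -0.8 -5.9] T [0.577 0.017 0.11 ] open 0.0103
```

```bash
python3 -m creep '[[0,0,0.0002,0.08,255],[0,0,0.0001,0.08,255]]' 60; python3 f.py
```

```text
t: 13.12
tool_pos: [0.5768, -0.1259, 0.147]
orientation: [2.514, 1.882, 0.004]
force: [0.1, 3.5, 6.1]
opening: 0.0104
t 13.12 pos [ 0.5768 -0.1259  0.147 ] yaw 1.285 q6 -0.017 F [0.1 3.5 6.1] |tool [ 3.4 -0.9 -6.1] T [0.624 0.085 0.149] open 0.0104
```

```bash
python3 -m creep '[[0,0,0.0002,0.08,255],[0,0,0.0001,0.08,255]]' 60; python3 f.py
```

```text
t: 13.28
tool_pos: [0.5768, -0.1259, 0.1468]
orientation: [2.656, 1.675, 0.004]
force: [-0.1, 2.3, 7.3]
opening: 0.0103
t 13.28 pos [ 0.5768 -0.1259  0.1468] yaw 1.125 q6 0.143 F [-0.1  2.3  7.3] |tool [ 2.  -1.  -7.3] T [0.594 0.169 0.255] open 0.0103
```

```bash
python3 -m creep '[[0,0,0.0002,0.08,255],[0,0,0.0001,0.08,255]]' 60; python3 f.py
```

```text
t: 13.45
tool_pos: [0.5768, -0.126, 0.1467]
orientation: [2.782, 1.458, 0.004]
force: [-1.4, 4.0, 7.7]
opening: 0.01
t 13.45 pos [ 0.5768 -0.126   0.1467] yaw 0.965 q6 0.303 F [-1.4  4.   7.7] |tool [ 2.5 -3.4 -7.7] T [0.692 0.359 0.37 ] open 0.01
```

```bash
python3 -m creep '[[0,0,0.0001,0.06,255],[0,0,0.0001,0.05,255]]' 60; python3 f.py
```

```text
t: 13.62
tool_pos: [0.5769, -0.126, 0.1467]
orientation: [2.857, 1.304, 0.004]
force: [-0.7, 4.0, 9.9]
opening: 0.0103
t 13.62 pos [ 0.5769 -0.126   0.1467] yaw 0.856 q6 0.412 F [-0.7  4.   9.9] |tool [ 2.6 -3.2 -9.9] T [0.697 0.422 0.363] open 0.0103
```

```bash
python3 -m creep '[[0,0,0,0.05,255]]' 60; python3 f.py;  python3 -m creep '[[0,0,0,0.04,255]]' 60; python3 f.py
```

```text
t: 13.7
tool_pos: [0.5769, -0.1259, 0.1467]
orientation: [2.888, 1.233, 0.005]
force: [-0.8, 3.9, 8.3]
opening: 0.0105
t 13.7 pos [ 0.5769 -0.1259  0.1467] yaw 0.807 q6 0.461 F [-0.8  3.9  8.3] |tool [ 2.3 -3.2 -8.3] T [0.67  0.411 0.451] open 0.0105
t: 13.78
tool_pos: [0.5769, -0.126, 0.1466]
orientation: [2.912, 1.175, 0.005]
force: [-0.3, 3.7, 8.7]
opening: 0.01
t 13.78 pos [ 0.5769 -0.126   0.1466] yaw 0.767 q6 0.501 F [-0.3  3.7  8.7] |tool [ 2.3 -2.9 -8.7] T [0.687 0.36  0.439] open 0.01
```

```bash
python3 -m creep '[[0,0,0,0,200],[0,0,0,0,120],[0,0,0,0,60],[0,0,-0.025,0,60],[0,0,-0.03,-0.115,60],[0,0,-0.025,-0.115,60],[0,0,0,-0.115,60],[0,0,0,-0.115,60],[0,0,0,-0.115,60],[0,0,0,-0.115,60],[0,0,0,-0.115,60],[0,0,0,-0.115,60]]' 60; python3 -c "
from h import *
go(.4406,-.0957,.23,1.69)"
```

```text
t: 14.78
tool_pos: [0.5755, -0.1264, 0.2245]
orientation: [-2.08, -2.354, 0.0]
force: [-0.1, 0.5, 1.1]
opening: 0.0711
t 14.78 pos [ 0.5755 -0.1264  0.2245] yaw 1.694 q6 -0.427
shift [ 0.0471 -0.1301 -0.0055] twists [np.float64(-6.279), np.float64(-3.137), np.float64(0.004), np.float64(3.146), np.float64(6.287)]
```

```bash
python3 -m creep '[[0.0118,-0.0325,0,0,60],[0.0118,-0.0325,0,0,60],[0.0118,-0.0325,0,0,60],[0.0117,-0.0326,-0.005,0,60],[0,0,0,0,60]]' 60; python3 look.py w7; python3 f.py;python3 -c "
from h import *
go(.4406,-.0957,.151,1.70)"
```

```text
t: 15.2
tool_pos: [0.4364, -0.0936, 0.2294]
orientation: [-2.085, -2.347, 0.001]
force: [0.0, -0.3, -0.1]
opening: 0.071
0.97 [282. 216.] len 0.0993 mid [ 0.4394 -0.0971  0.143 ] yaw -1.457
0.89 [339.  53.] len 0.0978 mid [0.4692 0.0374 0.143 ] yaw -2.853
0.86 [424. 253.] len 0.0764 mid [ 0.5753 -0.1094  0.143 ] yaw -2.698
0.71 [501. 113.] len 0.0998 mid [0.6012 0.0135 0.143 ] yaw -2.026
[(0.95, array([ 0.571 , -0.1248,  0.115 ])), (0.64, array([0.6081, 0.008 , 0.115 ])), (0.25, array([ 0.62  , -0.0971,  0.115 ]))]
t 15.35 pos [ 0.4413 -0.0951  0.2302] yaw 1.689 q6 -0.444 F [ 1.1 -0.1  0. ] |tool [-0.3  1.1 -0. ] T [-0.049  0.061  0.002] open 0.0708
t 15.35 pos [ 0.4413 -0.0951  0.2302] yaw 1.689 q6 -0.444
shift [-0.0004 -0.0009  0.0792] twists [np.float64(-6.295), np.float64(-3.153), np.float64(-0.011), np.float64(3.13), np.float64(6.272)]
```

View pics/w7.png

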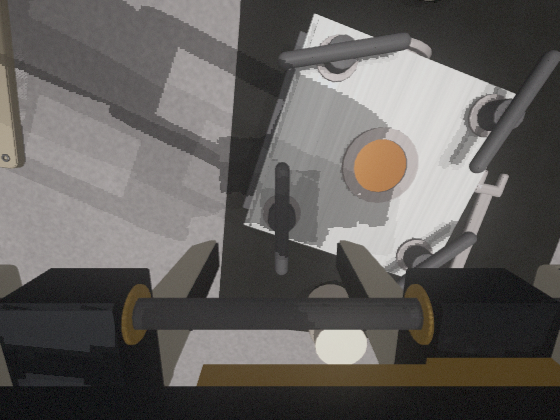

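```bash
python3 -m creep '[[-0.0011,-0.0014,0.02,0.004,100],[0,0,0.03,0,120],[0,0,0.02,0,140],[0,0,0.009,0,160],[0,0,0,0,200],[0,0,0,0,240],[0,0,0,0,240]]' 60; python3 f.py
```

```text
t: 15.93
tool_pos: [0.4409, -0.0966, 0.152]
orientation: [2.09, 2.343, 0.001]
force: [-0.6, -0.8, 0.1]
opening: 0.0286
t 15.93 pos [ 0.4409 -0.0966  0.152 ] yaw 1.685 q6 -0.443 F [-0.6 -0.8  0.1] |tool [-0.7 -0.7 -0.1] T [-0.048 -0.006  0.021] open 0.0286
```

```bash
python3 -m creep '[[0,-0.0005,0.001,0,250],[0,0,0,0,255],[0,0,0,0,255],[0,0,0,0,255]]' 60; python3 f.py;python3 -m creep '[[0,0,0,0.12,255],[0,0,0,0.12,255],[0,0,0.0002,0.12,255],[0,0,0.0002,0.12,255],[0,0,0.0002,0.12,255],[0,0,0.0002,0.12,255]]' 60; python3 f.py
```

```text
t: 16.27
tool_pos: [0.4403, -0.0968, 0.1525]
orientation: [2.089, 2.342, 0.001]
force: [-6.3, 1.1, 12.0]
opening: 0.0104
t 16.27 pos [ 0.4403 -0.0968  0.1525] yaw 1.685 q6 -0.444 F [-6.3  1.1 12. ] |tool [  1.8  -6.1 -12. ] T [ 0.112  1.145 -0.005] open 0.0104
t: 16.77
tool_pos: [0.4397, -0.0967, 0.1512]
orientation: [2.786, 1.449, 0.001]
force: [-7.0, 1.0, 10.2]
opening: 0.0104
t 16.77 pos [ 0.4397 -0.0967  0.1512] yaw 0.959 q6 0.282 F [-7.   1.  10.2] |tool [ -3.2  -6.3 -10.3] T [0.193 1.515 0.084] open 0.0104
```

```bash
python3 -m creep '[[0,0,0.0001,0.12,255],[0,0,0.0002,0.12,255],[0,0,0.0002,0.12,255],[0,0,0.0002,0.12,255],[0,0,0.0002,0.12,255],[0,0,0.0002,0.12,255]]' 60; python3 f.py; python3 -m creep '[[0,0,0.0002,0.1,255],[0,0,0.0002,0.1,255],[0,0,0.0002,0.1,255]]' 60; python3 f.py
```

```text
t: 17.27
tool_pos: [0.4394, -0.0962, 0.1498]
orientation: [3.119, 0.375, 0.001]
force: [-8.6, 3.1, 10.8]
opening: 0.01
t 17.27 pos [ 0.4394 -0.0962  0.1498] yaw 0.239 q6 1.002 F [-8.6  3.1 10.8] |tool [ -7.6  -5.1 -10.8] T [0.635 1.703 0.052] open 0.01
t: 17.52
tool_pos: [0.4394, -0.096, 0.1492]
orientation: [-3.14, 0.094, -0.001]
force: [-9.1, 5.5, 11.5]
opening: 0.0101
t 17.52 pos [ 0.4394 -0.096   0.1492] yaw -0.06 q6 1.301 F [-9.1  5.5 11.5] |tool [ -9.4  -5.  -11.5] T [0.943 1.789 0.066] open 0.0101
```

```bash
python3 -m creep '[[0,0,0.0002,0.1,255],[0,0,0.0002,0.1,255]]' 60; python3 f.py;python3 -m creep '[[0,0,0.0002,0.1,255],[0,0,0.0001,0.1,255]]' 60; python3 f.py
```

```text
t: 17.68
tool_pos: [0.4394, -0.0958, 0.1488]
orientation: [-3.114, 0.407, -0.001]
force: [-8.5, 5.2, 11.8]
opening: 0.0102
t 17.68 pos [ 0.4394 -0.0958  0.1488] yaw -0.26 q6 1.501 F [-8.5  5.2 11.8] |tool [ -9.5  -2.9 -11.8] T [1.061 1.796 0.008] open 0.0102
t: 17.85
tool_pos: [0.4394, -0.0957, 0.1485]
orientation: [-3.058, 0.716, -0.001]
force: [-7.1, 5.4, 10.0]
opening: 0.01
t 17.85 pos [ 0.4394 -0.0957  0.1485] yaw -0.46 q6 1.701 F [-7.1  5.4 10. ] |tool [ -8.8  -1.7 -10. ] T [1.185 1.641 0.048] open 0.01
```

```bash
python3 -m creep '[[0,0,0.0002,0.1,255],[0,0,0.0001,0.1,255]]' 60; python3 f.py;python3 -m creep '[[0,0,0.0002,0.1,255],[0,0,0.0001,0.1,255]]' 60; python3 f.py
```

```text
t: 18.02
tool_pos: [0.4395, -0.0955, 0.1481]
orientation: [-2.971, 1.017, -0.0]
force: [-7.6, 6.9, 9.9]
opening: 0.0104
t 18.02 pos [ 0.4395 -0.0955  0.1481] yaw -0.66 q6 1.901 F [-7.6  6.9  9.9] |tool [-10.2  -0.8  -9.9] T [1.302 1.498 0.074] open 0.0104
t: 18.18
tool_pos: [0.4396, -0.0954, 0.1478]
orientation: [-2.854, 1.308, -0.0]
force: [-5.4, 6.8, 9.5]
opening: 0.01
t 18.18 pos [ 0.4396 -0.0954  0.1478] yaw -0.86 q6 2.101 F [-5.4  6.8  9.5] |tool [-8.7 -0.4 -9.5] T [1.414 1.282 0.097] open 0.01
```

```bash
python3 -m creep '[[0,0,0.0002,0.09,255],[0,0,0.0001,0.09,255]]' 60; python3 f.py;python3 -m creep '[[0,0,0.0002,0.09,255],[0,0,0.0001,0.09,255]]' 60; python3 f.py
```

```text
t: 18.35
tool_pos: [0.4397, -0.0953, 0.1474]
orientation: [-2.725, 1.559, -0.0]
force: [-4.7, 6.8, 8.9]
opening: 0.0104
t 18.35 pos [ 0.4397 -0.0953  0.1474] yaw -1.039 q6 2.28 F [-4.7  6.8  8.9] |tool [-8.3  0.6 -8.9] T [1.501 1.21  0.061] open 0.0104
t: 18.52
tool_pos: [0.4398, -0.0952, 0.1471]
orientation: [-2.574, 1.797, -0.0]
force: [-5.3, 7.8, 8.2]
opening: 0.0103
t 18.52 pos [ 0.4398 -0.0952  0.1471] yaw -1.219 q6 2.46 F [-5.3  7.8  8.2] |tool [-9.1  2.3 -8.2] T [1.54  0.999 0.13 ] open 0.0103
```

```bash
python3 -m creep '[[0,0,0,0,200],[0,0,0,0,140],[0,0,-0.015,0,110],[0,0,-0.02,0,110],[0,0,0,-0.12,110],[0,0,0,-0.12,110],[0,0,0,-0.12,110],[0,0,0,-0.12,110],[0,0,0,-0.12,110],[0,0,0,-0.12,110],[0,0,0,-0.12,110],[0,0,0,-0.12,110]]' 60;python3 -m creep '[[0,0,0,-0.12,110],[0,0,0,-0.12,110],[0,0,0,-0.12,110],[0,0,0,-0.12,110],[0,0,0,-0.12,110],[0,0,0,-0.12,110],[0,0,0,-0.12,110],[0,0,0,-0.12,110],[0,0,0,-0.12,110],[0,0,0,-0.12,110],[0,0,0,-0.12,110],[0,0,0,-0.12,110]]';python3 -m creep '[[0,0,0,-0.12,110],[0,0,0,-0.12,110],[0,0,0,-0.12,110],[0,0,0,-0.12,110],[0,0,0,-0.12,110],[0,0,0,-0.12,110],[0,0,0,-0.02,110],[0,0,0,0,110]]' ; python3 look.py w8; python3 f.py;python3 -c "
from h import *
go(.4402,-.096,.1470,-1.219)"
```

```text
t: 19.52
tool_pos: [0.4397, -0.0966, 0.181]
orientation: [3.117, -0.39, 0.002]
force: [0.0, 0.3, -0.5]
opening: 0.0529
t: 20.52
tool_pos: [0.4397, -0.0966, 0.181]
orientation: [2.6, 1.762, 0.001]
force: [0.0, 0.4, -0.1]
opening: 0.053
t: 21.18
tool_pos: [0.4396, -0.0965, 0.1807]
orientation: [1.797, 2.575, 0.0]
force: [-0.4, 0.8, 0.3]
opening: 0.0525
0.95 [394.  50.] len 0.0977 mid [0.469  0.0368 0.143 ] yaw -2.841
0.82 [281. 229.] len 0.0967 mid [ 0.4387 -0.0949  0.143 ] yaw -1.215
0.57 [538. 185.] len 0.0612 mid [ 0.5886 -0.0074  0.143 ] yaw -1.227
[(0.97, array([ 0.4387, -0.0946,  0.115 ])), (0.92, array([0.4667, 0.0409, 0.115 ])), (0.79, array([0.6057, 0.01  , 0.115 ])), (0.27, array([0.5199, 0.0948, 0.115 ]))]
t 21.33 pos [ 0.4394 -0.0964  0.1804] yaw 1.922 q6 -0.681 F [ 0.4 -0.6 -0.3] |tool [-0.7  0.2  0.3] T [-0.023  0.041 -0.029] open 0.0529
t 21.33 pos [ 0.4394 -0.0964  0.1804] yaw 1.922 q6 -0.681
shift [0.0001 0.0009 0.0334] twists [np.float64(-3.142), np.float64(-0.001), np.float64(3.141), np.float64(6.282), np.float64(9.424)]
```

View pics/w8.png

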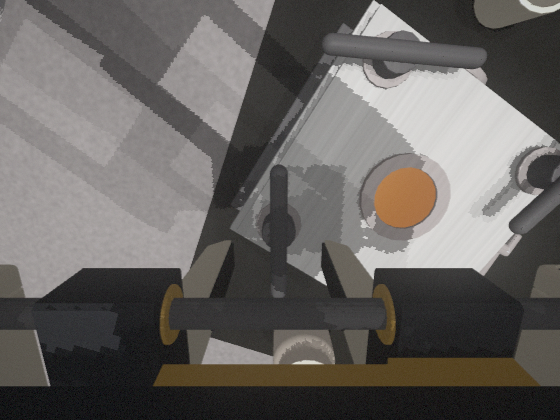

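```bash
python3 -m creep '[[0,0.0005,0.022,0,150],[0,0,0.011,0,180],[0,0,0,0,210],[0,0,0,0,255],[0,0,0,0,255],[0,0,0,0,255],[0,0,0,0,255],[0,0,0,0,255]]' 60; python3 f.py
```

```text
t: 22.0
tool_pos: [0.4403, -0.0963, 0.1481]
orientation: [1.795, 2.577, 0.001]
force: [-0.5, 0.5, 2.0]
opening: 0.0101
t 22.0 pos [ 0.4403 -0.0963  0.1481] yaw 1.925 q6 -0.683 F [-0.5  0.5  2. ] |tool [ 0.7 -0.3 -2. ] T [ 0.034  0.091 -0.085] open 0.0101
```

```bash
python3 -m creep '[[0,0,0.0002,0.09,255],[0,0,0.0002,0.09,255]]' 60; python3 f.py;python3 -m creep '[[0,0,0.0002,0.08,255],[0,0,0.0001,0.08,255]]' 60; python3 f.py
```

```text
t: 22.17
tool_pos: [0.4402, -0.0963, 0.1478]
orientation: [2.024, 2.401, 0.001]
force: [-2.0, 0.2, 4.8]
opening: 0.0104
t 22.17 pos [ 0.4402 -0.0963  0.1478] yaw 1.741 q6 -0.499 F [-2.   0.2  4.8] |tool [ 0.5 -2.  -4.8] T [-0.032  0.339  0.145] open 0.0104
t: 22.33
tool_pos: [0.4402, -0.0964, 0.1477]
orientation: [2.209, 2.232, 0.001]
force: [-2.1, -0.0, 6.5]
opening: 0.01
t 22.33 pos [ 0.4402 -0.0964  0.1477] yaw 1.581 q6 -0.339 F [-2.1 -0.   6.5] |tool [ 0.  -2.1 -6.5] T [-0.019  0.451  0.18 ] open 0.01
```

```bash
python3 -m creep '[[0,0,0.0002,0.08,255],[0,0,0.0001,0.08,255]]' 60; python3 f.py
```

```text
t: 22.5
tool_pos: [0.4401, -0.0964, 0.1475]
orientation: [2.38, 2.048, 0.001]
force: [-3.4, 1.1, 8.6]
opening: 0.01
t 22.5 pos [ 0.4401 -0.0964  0.1475] yaw 1.421 q6 -0.18 F [-3.4  1.1  8.6] |tool [ 0.6 -3.5 -8.6] T [0.082 0.775 0.307] open 0.01
```

```bash
python3 -m creep '[[0,0,0.0001,0.06,255],[0,0,0.0001,0.06,255]]' 60; python3 f.py
```

```text
t: 22.67
tool_pos: [0.4401, -0.0964, 0.1475]
orientation: [2.498, 1.903, 0.001]
force: [-4.0, 1.6, 9.2]
opening: 0.01
t 22.67 pos [ 0.4401 -0.0964  0.1475] yaw 1.302 q6 -0.06 F [-4.   1.6  9.2] |tool [ 0.5 -4.3 -9.2] T [0.067 0.906 0.425] open 0.01
```

```bash
python3 -m creep '[[0,0,0,0.04,255]]' 60; python3 f.py
```

```text
t: 22.75
tool_pos: [0.4401, -0.0964, 0.1474]
orientation: [2.536, 1.853, 0.001]
force: [-3.4, 0.9, 9.3]
opening: 0.0104
t 22.75 pos [ 0.4401 -0.0964  0.1474] yaw 1.262 q6 -0.02 F [-3.4  0.9  9.3] |tool [-0.2 -3.5 -9.3] T [0.005 0.871 0.35 ] open 0.0104
```

```bash
python3 -m creep '[[0,0,0,0.04,255]]' 60; python3 f.py
```

```text
t: 22.83
tool_pos: [0.4401, -0.0964, 0.1474]
orientation: [2.571, 1.803, 0.001]
force: [-4.5, 1.2, 8.5]
opening: 0.0105
t 22.83 pos [ 0.4401 -0.0964  0.1474] yaw 1.223 q6 0.019 F [-4.5  1.2  8.5] |tool [-0.4 -4.6 -8.5] T [0.046 0.848 0.411] open 0.0105
```

```bash
python3 -m creep '[[0,0,0,0,200],[0,0,0,0,120],[0,0,0,0,60],[0,0,-0.025,0,60],[0,0,-0.03,0,60],[0,0,-0.025,0,60],[0,0,0,0,60]]' 60; python3 -c "
from h import *
go(.6065,.011,.23,1.22)"
```

```text
t: 23.42
tool_pos: [0.4421, -0.0969, 0.2316]
orientation: [2.565, 1.803, 0.008]
force: [1.1, -0.2, -0.1]
opening: 0.0521
t 23.42 pos [ 0.4421 -0.0969  0.2316] yaw 1.225 q6 0.016
shift [0.1572 0.1181 0.0025] twists [np.float64(-6.278), np.float64(-3.136), np.float64(0.005), np.float64(3.147), np.float64(6.288)]
```

```bash
python3 -m creep '[[0.0315,0.0238,0,0,60],[0.0315,0.0237,0,0,60],[0.0315,0.0237,0,0,60],[0.0315,0.0237,0,0,60],[0.0315,0.0235,0,0,60],[0,0,0,0,60]]' 60; python3 look.py w9; python3 f.py;python3 -c "
from h import *
go(.6068,.0110,.151,1.22)"
```

```text
t: 23.92
tool_pos: [0.6073, 0.0158, 0.2218]
orientation: [-2.565, -1.808, 0.003]
force: [1.1, -0.3, -0.5]
opening: 0.0715
0.81 [296. 345.] len 0.0453 mid [ 0.5849 -0.105   0.143 ] yaw 0.538
0.79 [279. 218.] len 0.1004 mid [0.6062 0.0103 0.143 ] yaw -1.912
0.69 [298. 345.] len 0.0467 mid [ 0.5848 -0.1048  0.143 ] yaw -2.604
0.55 [126. 234.] len 0.0945 mid [0.4745 0.0422 0.143 ] yaw -2.898
0.5 [181. 361.] len 0.0129 mid [ 0.4713 -0.0852  0.143 ] yaw -2.332
0.29 [233. 255.] len 0.2289 mid [ 0.5557 -0.0216  0.143 ] yaw -1.272
[(0.96, array([ 0.5755, -0.1206,  0.115 ])), (0.92, array([0.474 , 0.0431, 0.115 ])), (0.68, array([0.6068, 0.0109, 0.115 ])), (0.64, array([ 0.443 , -0.0959,  0.115 ]))]
t 24.07 pos [0.604  0.0121 0.2245] yaw 1.226 q6 0.28 F [-0.5  0.2 -0.1] |tool [ 0.  -0.5  0.1] T [-0.082  0.125 -0.019] open 0.0708
t 24.07 pos [0.604  0.0121 0.2245] yaw 1.226 q6 0.28
shift [0.     0.0032 0.0735] twists [np.float64(-6.277), np.float64(-3.136), np.float64(0.006), np.float64(3.147), np.float64(6.289)]
```

View pics/w9.png

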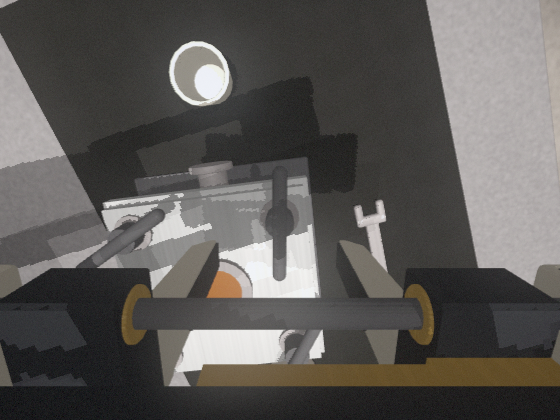

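```bash
python3 -m creep '[[-0.0007,0.0025,0.02,-0.004,100],[0,0,0.03,0,120],[0,0,0.02,0,140],[0,0,0.003,0,160],[0,0,0,0,200],[0,0,0,0,230],[0,0,0,0,230]]' 60; python3 f.py
```

```text
t: 24.65
tool_pos: [0.6077, 0.0099, 0.1556]
orientation: [2.566, 1.809, 0.004]
force: [-0.3, 0.2, 0.1]
opening: 0.0289
t 24.65 pos [0.6077 0.0099 0.1556] yaw 1.228 q6 0.274 F [-0.3  0.2  0.1] |tool [ 0.1 -0.3 -0.1] T [-0.021  0.048  0.033] open 0.0289
```

```bash
python3 -m creep '[[0,-0.001,0.0037,0,230],[0,0,0,0,230],[0,0,0,0,255],[0,0,0,0,255],[0,0,0,0,255]]' 60; python3 f.py;python3 -m creep '[[0,0,0.0002,0.12,255],[0,0,0.0002,0.12,255],[0,0,0.0002,0.12,255],[0,0,0.0002,0.12,255],[0,0,0.0002,0.12,255],[0,0,0.0002,0.12,255]]' 60; python3 f.py
```

```text
t: 25.07
tool_pos: [0.6069, 0.0108, 0.1517]
orientation: [2.565, 1.81, 0.004]
force: [-2.2, 0.4, 7.1]
opening: 0.01
t 25.07 pos [0.6069 0.0108 0.1517] yaw 1.229 q6 0.275 F [-2.2  0.4  7.1] |tool [-0.4 -2.2 -7.1] T [ 0.056  0.452 -0.006] open 0.01
t: 25.57
tool_pos: [0.6068, 0.0108, 0.1504]
orientation: [3.042, 0.782, 0.005]
force: [-1.3, -0.1, 7.5]
opening: 0.0109
t 25.57 pos [0.6068 0.0108 0.1504] yaw 0.503 q6 1.001 F [-1.3 -0.1  7.5] |tool [-1.2 -0.5 -7.5] T [0.039 0.438 0.018] open 0.0109
```

```bash
python3 -m creep '[[0,0,0.0002,0.12,255],[0,0,0.0002,0.12,255],[0,0,0.0002,0.12,255],[0,0,0.0002,0.12,255],[0,0,0.0002,0.12,255],[0,0,0.0002,0.12,255]]' 60; python3 f.py;python3 -m creep '[[0,0,0.0002,0.12,255],[0,0,0.0002,0.12,255],[0,0,0.0002,0.12,255],[0,0,0.0002,0.12,255]]' 60; python3 f.py
```

```text
t: 26.07
tool_pos: [0.6068, 0.0108, 0.149]
orientation: [-3.123, 0.34, -0.005]
force: [-1.2, 0.1, 7.0]
opening: 0.0103
t 26.07 pos [0.6068 0.0108 0.149 ] yaw -0.217 q6 1.721 F [-1.2  0.1  7. ] |tool [-1.1  0.2 -7. ] T [0.099 0.414 0.065] open 0.0103
t: 26.4
tool_pos: [0.6067, 0.0109, 0.1481]
orientation: [-2.952, 1.072, -0.005]
force: [-1.8, 0.8, 6.0]
opening: 0.0102
t 26.4 pos [0.6067 0.0109 0.1481] yaw -0.697 q6 2.201 F [-1.8  0.8  6. ] |tool [-1.9  0.6 -6. ] T [0.145 0.403 0.039] open 0.0102
```

```bash
python3 -m creep '[[0,0,0.0002,0.1,255],[0,0,0.0002,0.1,255]]' 60; python3 f.py;python3 -m creep '[[0,0,0.0002,0.08,255],[0,0,0.0002,0.08,255]]' 60; python3 f.py
```

```text
t: 26.57
tool_pos: [0.6067, 0.0109, 0.1477]
orientation: [-2.83, 1.36, -0.004]
force: [-0.7, 0.1, 5.5]
opening: 0.0103
t 26.57 pos [0.6067 0.0109 0.1477] yaw -0.896 q6 2.4 F [-0.7  0.1  5.5] |tool [-0.6  0.5 -5.5] T [0.22  0.457 0.105] open 0.0103
t: 26.73
tool_pos: [0.6068, 0.0109, 0.1474]
orientation: [-2.713, 1.581, -0.004]
force: [-1.8, 0.3, 6.5]
opening: 0.0104
t 26.73 pos [0.6068 0.0109 0.1474] yaw -1.055 q6 2.559 F [-1.8  0.3  6.5] |tool [-1.1  1.4 -6.5] T [0.23  0.438 0.046] open 0.0104
```

Regrasp on nut 4 (turned 2.28 rad, still free).

```bash
python3 -m creep '[[0,0,0,0,200],[0,0,0,0,140],[0,0,-0.015,0,110],[0,0,-0.02,0,110],[0,0,0,-0.12,110],[0,0,0,-0.12,110],[0,0,0,-0.12,110],[0,0,0,-0.12,110],[0,0,0,-0.12,110],[0,0,0,-0.12,110],[0,0,0,-0.12,110],[0,0,0,-0.12,110]]' 60;python3 -m creep '[[0,0,0,-0.12,110],[0,0,0,-0.12,110],[0,0,0,-0.12,110],[0,0,0,-0.12,110],[0,0,0,-0.12,110],[0,0,0,-0.12,110],[0,0,0,-0.12,110],[0,0,0,-0.12,110],[0,0,0,-0.12,110],[0,0,0,-0.12,110],[0,0,0,-0.12,110],[0,0,0,-0.12,110]]';python3 -m creep '[[0,0,0,-0.12,110],[0,0,0,-0.12,110],[0,0,0,-0.12,110],[0,0,0,-0.12,110],[0,0,0,-0.12,110],[0,0,0,-0.12,110],[0,0,0,-0.02,110],[0,0,0,0,110]]' ; python3 look.py w10; python3 f.py;python3 -c "
from h import *
go(.6068,.0108,.1475,-1.055)"
```

```text
t: 27.73
tool_pos: [0.6057, 0.0107, 0.1805]
orientation: [3.139, -0.133, 0.0]
force: [-0.2, -0.6, -0.9]
opening: 0.0529
t: 28.73
tool_pos: [0.6057, 0.0107, 0.1805]
orientation: [2.447, 1.969, 0.0]
force: [-0.2, 0.1, -1.2]
opening: 0.0529
t: 29.4
tool_pos: [0.6057, 0.0107, 0.1804]
orientation: [1.58, 2.715, 0.0]
force: [-0.4, -0.7, 0.4]
opening: 0.0529
0.71 [ 29. 238.] len 0.0612 mid [ 0.4533 -0.0754  0.143 ] yaw -1.867
0.68 [212. 346.] len 0.0172 mid [ 0.6053 -0.0918  0.143 ] yaw -1.638
0.67 [122.  92.] len 0.099 mid [0.4712 0.0417 0.143 ] yaw 0.266
0.65 [282. 227.] len 0.0959 mid [0.6047 0.0124 0.143 ] yaw -1.064
0.4 [332.  40.] len 0.0451 mid [0.5726 0.1324 0.143 ] yaw -1.442
[(0.76, array([ 0.441 , -0.0919,  0.115 ])), (0.55, array([0.4711, 0.0408, 0.115 ]))]
t 29.55 pos [0.6057 0.0107 0.1803] yaw 2.086 q6 -0.582 F [-0.4 -0.5  0. ] |tool [-0.2 -0.6 -0. ] T [-0.115  0.066  0.007] open 0.0527
t 29.55 pos [0.6057 0.0107 0.1803] yaw 2.086 q6 -0.582
shift [-0.0005  0.001   0.0328] twists [np.float64(-3.142), np.float64(-0.001), np.float64(3.141), np.float64(6.282), np.float64(9.424)]
```

View pics/w10.png

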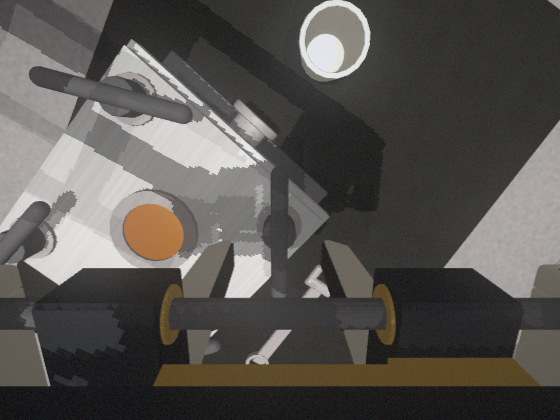

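```bash
python3 -m creep '[[0,0.0005,0.022,0,150],[0,0,0.0115,0,180],[0,0,0,0,210],[0,0,0,0,255],[0,0,0,0,255],[0,0,0,0,255],[0,0,0,0,255],[0,0,0,0,255]]' 60; python3 f.py; python3 -m creep '[[0,0,0.0002,0.09,255],[0,0,0.0002,0.09,255]]' 60; python3 f.py
```

```text
t: 30.22
tool_pos: [0.6068, 0.0109, 0.1479]
orientation: [1.578, 2.715, 0.001]
force: [0.3, 0.7, 2.1]
opening: 0.0104
t 30.22 pos [0.6068 0.0109 0.1479] yaw 2.089 q6 -0.584 F [0.3 0.7 2.1] |tool [ 0.5  0.7 -2.1] T [ 0.016 -0.067 -0.051] open 0.0104
t: 30.38
tool_pos: [0.6068, 0.0109, 0.1475]
orientation: [1.82, 2.559, 0.002]
force: [0.5, 0.9, 4.1]
opening: 0.0104
t 30.38 pos [0.6068 0.0109 0.1475] yaw 1.905 q6 -0.401 F [0.5 0.9 4.1] |tool [ 0.7  0.8 -4.1] T [0.041 0.004 0.04 ] open 0.0104
```

```bash
python3 -m creep '[[0,0,0.0002,0.1,255],[0,0,0.0002,0.1,255]]' 60; python3 f.py; python3 -m creep '[[0,0,0.0002,0.08,255],[0,0,0.0002,0.08,255]]' 60; python3 f.py
```

```text
t: 30.55
tool_pos: [0.6069, 0.0109, 0.1473]
orientation: [2.068, 2.363, 0.002]
force: [0.1, 0.7, 5.2]
opening: 0.0104
t 30.55 pos [0.6069 0.0109 0.1473] yaw 1.704 q6 -0.2 F [0.1 0.7 5.2] |tool [ 0.7  0.2 -5.2] T [0.028 0.134 0.168] open 0.0104
t: 30.72
tool_pos: [0.6069, 0.0109, 0.1472]
orientation: [2.249, 2.191, 0.002]
force: [-1.4, 0.0, 6.7]
opening: 0.01
t 30.72 pos [0.6069 0.0109 0.1472] yaw 1.545 q6 -0.041 F [-1.4  0.   6.7] |tool [-0.  -1.4 -6.7] T [-0.016  0.26   0.258] open 0.01
```

```bash
python3 -m creep '[[0,0,0.0002,0.08,255],[0,0,0.0002,0.08,255]]' 60; python3 f.py
```

```text
t: 30.88
tool_pos: [0.607, 0.0109, 0.147]
orientation: [2.416, 2.005, 0.003]
force: [-1.2, 0.5, 7.6]
opening: 0.0104
t 30.88 pos [0.607  0.0109 0.147 ] yaw 1.385 q6 0.119 F [-1.2  0.5  7.6] |tool [ 0.2 -1.2 -7.6] T [-0.013  0.459  0.412] open 0.0104
```

```bash
python3 -m creep '[[0,0,0.0001,0.04,255]]' 60; python3 f.py
```

```text
t: 30.97
tool_pos: [0.607, 0.0109, 0.147]
orientation: [2.457, 1.955, 0.003]
force: [-2.5, -0.4, 7.6]
opening: 0.0104
t 30.97 pos [0.607  0.0109 0.147 ] yaw 1.345 q6 0.16 F [-2.5 -0.4  7.6] |tool [-0.9 -2.3 -7.6] T [-0.021  0.431  0.299] open 0.0104
```

```bash
python3 -m creep '[[0,0,0,0.04,255]]' 60; python3 f.py
```

```text
t: 31.05
tool_pos: [0.607, 0.0109, 0.147]
orientation: [2.493, 1.909, 0.003]
force: [-1.7, 0.9, 7.2]
opening: 0.01
t 31.05 pos [0.607  0.0109 0.147 ] yaw 1.307 q6 0.197 F [-1.7  0.9  7.2] |tool [ 0.4 -1.9 -7.2] T [0.005 0.379 0.388] open 0.01
```

```bash
python3 -m creep '[[0,0,0,0.04,255]]' 60; python3 f.py; python3 -m creep '[[0,0,0,0,200],[0,0,0,0,120],[0,0,0,0,60],[0,0,-0.025,0,60],[0,0,-0.03,0.115,60],[0,0,-0.025,0.115,60],[0,0,0,0.115,60],[0,0,0,0.115,60],[0,0,0,0.115,60],[0,0,0,0.115,60],[0,0,0,0.115,60],[0,0,0,0.115,60]]' 60; python3 -c "
from h import *
go(.4702,.0409,.23,.245)"
```

```text
t: 31.13
tool_pos: [0.607, 0.0109, 0.147]
orientation: [2.53, 1.859, 0.003]
force: [-1.7, 0.1, 6.3]
opening: 0.0104
t 31.13 pos [0.607  0.0109 0.147 ] yaw 1.267 q6 0.237 F [-1.7  0.1  6.3] |tool [-0.4 -1.6 -6.4] T [-0.08   0.378  0.337] open 0.0104
t: 32.13
tool_pos: [0.6056, 0.011, 0.2244]
orientation: [-3.095, -0.537, 0.002]
force: [-1.0, 0.2, -0.0]
opening: 0.0711
t 32.13 pos [0.6056 0.011  0.2244] yaw 0.344 q6 1.161
shift [-0.1174 -0.0737 -0.0054] twists [np.float64(-6.185), np.float64(-3.043), np.float64(0.099), np.float64(3.24), np.float64(6.382)]
```

```bash
python3 -m creep '[[-0.0294,-0.0184,0,0,60],[-0.0294,-0.0184,0,0,60],[-0.0293,-0.0184,0,0,60],[-0.0293,-0.0185,0,0.09,60],[0,0,0,0,60]]' 60; python3 look.py w11; python3 f.py;python3 -c "
from h import *
go(.4702,.0409,.148,.25)"
```

```text
t: 32.55
tool_pos: [0.4646, 0.0414, 0.2229]
orientation: [-3.115, -0.399, 0.009]
force: [0.3, -0.1, -0.2]
opening: 0.071
0.83 [362.  51.] len 0.0973 mid [0.6016 0.012  0.143 ] yaw -1.827
0.77 [280. 202.] len 0.0977 mid [0.4701 0.0405 0.143 ] yaw -2.878
0.66 [400. 262.] len 0.0474 mid [ 0.4525 -0.0701  0.143 ] yaw -1.429
0.59 [508. 137.] len 0.0993 mid [ 0.5708 -0.119   0.143 ] yaw -2.275
[(0.87, array([ 0.5736, -0.1224,  0.115 ])), (0.61, array([0.471 , 0.0423, 0.115 ])), (0.61, array([ 0.4385, -0.0924,  0.115 ])), (0.6, array([0.6031, 0.0087, 0.115 ]))]
t 32.7 pos [0.4706 0.0401 0.2252] yaw 0.26 q6 1.287 F [-0.  -0.9 -0.6] |tool [-0.2  0.8  0.6] T [-0.025  0.15  -0.01 ] open 0.0712
t 32.7 pos [0.4706 0.0401 0.2252] yaw 0.26 q6 1.287
shift [-0.0003 -0.0009  0.0772] twists [np.float64(-6.273), np.float64(-3.132), np.float64(0.01), np.float64(3.152), np.float64(6.293)]
```

View pics/w11.png

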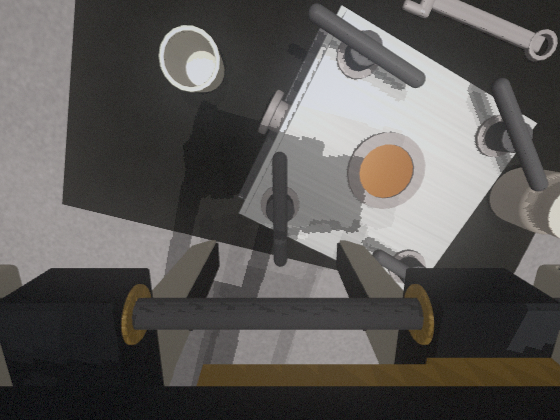

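```bash
python3 -m creep '[[-0.0003,-0.0007,0.02,0,100],[0,0,0.03,0,120],[0,0,0.02,0,140],[0,0,0.0065,0,160],[0,0,0,0,200],[0,0,0,0,230],[0,0,0,0,255],[0,0,0,0,255],[0,0,0,0,255],[0,0,0,0,255],[0,0,0,0,255]]' 60; python3 f.py;  python3 -m creep '[[0,0,0,0.02,255]]' 60; python3 f.py
```

```text
t: 33.62
tool_pos: [0.4708, 0.041, 0.1498]
orientation: [-3.115, -0.406, -0.003]
force: [-0.3, 1.7, 6.0]
opening: 0.0087
t 33.62 pos [0.4708 0.041  0.1498] yaw 0.259 q6 1.29 F [-0.3  1.7  6. ] |tool [ 0.2 -1.8 -6. ] T [ 0.457  0.285 -0.006] open 0.0087
t: 33.7
tool_pos: [0.4708, 0.041, 0.1498]
orientation: [-3.119, -0.375, -0.003]
force: [-0.8, 1.7, 5.4]
opening: 0.0087
t 33.7 pos [0.4708 0.041  0.1498] yaw 0.239 q6 1.309 F [-0.8  1.7  5.4] |tool [-0.4 -1.9 -5.4] T [0.296 0.245 0.166] open 0.0087
```

```bash
python3 -m creep '[[0,0,0.0025,0,225],[0,0,0,0,225],[0,0,0,0,255],[0,0,0,0,255],[0,0,0,0,255]]' 60; python3 f.py;  python3 -m creep '[[0,0,0,0.03,255]]' 60; python3 f.py
```

```text
t: 34.12
tool_pos: [0.4716, 0.0411, 0.1492]
orientation: [-3.119, -0.375, -0.006]
force: [-5.2, 2.5, 18.0]
opening: 0.0089
t 34.12 pos [0.4716 0.0411 0.1492] yaw 0.239 q6 1.309 F [-5.2  2.5 18. ] |tool [ -4.4  -3.6 -18. ] T [0.533 1.133 0.053] open 0.0089
t: 34.2
tool_pos: [0.4716, 0.0411, 0.1492]
orientation: [-3.124, -0.329, -0.007]
force: [-5.1, 2.5, 17.5]
opening: 0.0089
t 34.2 pos [0.4716 0.0411 0.1492] yaw 0.21 q6 1.339 F [-5.1  2.5 17.5] |tool [ -4.4  -3.5 -17.5] T [0.448 1.115 0.247] open 0.0089
```

```bash
python3 -m creep '[[0,0,0,0.03,255]]' 60; python3 f.py;  python3 -m creep '[[0,0,0,0.03,255]]' 60; python3 f.py
```

```text
t: 34.28
tool_pos: [0.4716, 0.0411, 0.1491]
orientation: [-3.129, -0.28, -0.006]
force: [-6.2, 2.5, 17.9]
opening: 0.0092
t 34.28 pos [0.4716 0.0411 0.1491] yaw 0.178 q6 1.371 F [-6.2  2.5 17.9] |tool [ -5.6  -3.5 -18. ] T [0.475 1.16  0.408] open 0.0092
t: 34.37
tool_pos: [0.4716, 0.0411, 0.1492]
orientation: [-3.133, -0.233, -0.006]
force: [-5.6, 2.3, 18.4]
opening: 0.0091
t 34.37 pos [0.4716 0.0411 0.1492] yaw 0.148 q6 1.401 F [-5.6  2.3 18.4] |tool [ -5.1  -3.1 -18.4] T [0.479 1.16  0.431] open 0.0091
```

```bash
python3 -m creep '[[0,0,0,0,200],[0,0,0,0,120],[0,0,0,0,60],[0,0,0,0,40],[0,0,-0.025,0,40],[0,0,-0.03,0,40],[0,0,-0.03,0,40],[0,0,-0.03,0,40],[0,0,0,0,40],[0,0,0,0,40]]' 60; python3 look.py w12; python3 f.py
python3 - <<'E'
from h import *
cv2.imwrite("pics/s2.png",read_camera("scene")[:,:,::-1])
E
```

```text
t: 35.2
tool_pos: [0.4711, 0.0406, 0.2628]
orientation: [3.133, 0.233, 0.005]
force: [-0.4, -0.6, -1.1]
opening: 0.0713
0.68 [277. 200.] len 0.0969 mid [0.4702 0.0402 0.143 ] yaw -2.913
0.65 [399. 251.] len 0.086 mid [ 0.445  -0.0893  0.143 ] yaw -1.886
0.65 [331.  64.] len 0.0988 mid [0.6022 0.0115 0.143 ] yaw -1.832
0.59 [464. 123.] len 0.0996 mid [ 0.5717 -0.1203  0.143 ] yaw -2.288
[(0.86, array([ 0.4398, -0.0921,  0.115 ])), (0.74, array([ 0.5742, -0.126 ,  0.115 ])), (0.69, array([0.4735, 0.0408, 0.115 ])), (0.65, array([0.6047, 0.0101, 0.115 ]))]
t 35.35 pos [0.4692 0.0407 0.2591] yaw 0.149 q6 1.4 F [-0.9  0.   0.2] |tool [-0.9 -0.2 -0.2] T [-0.049  0.15  -0.009] open 0.0778
```

View pics/s2.png

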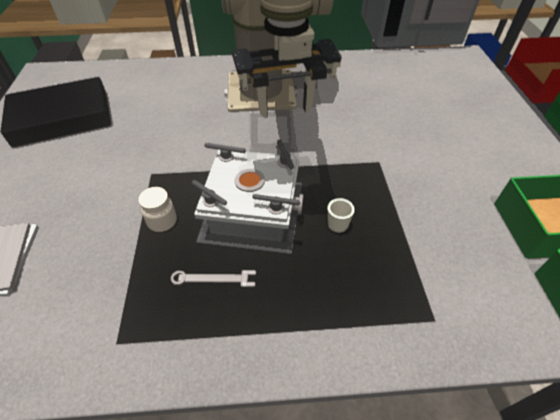

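View pics/w12.png

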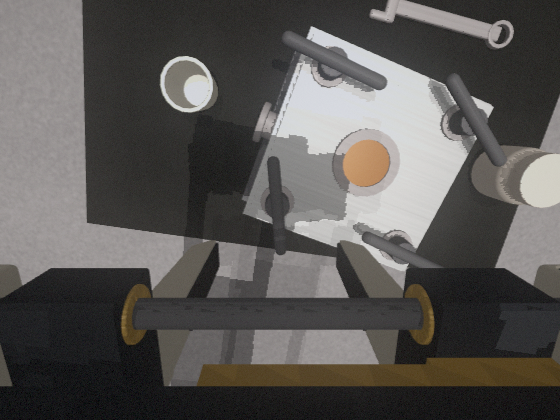

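```bash
python3 -c "
from plant import *
print(close_job())"
```

```text
the job is handed in; nothing more can be done
None
```

I tightened the four nuts in the order 1, 3, 2, 4, pinching each cross bar at its middle. I then felt nut 1 once more, let go and lifted clear. The job was handed in at about 35 s of the 69 s allowed; it gives no verdict, so success isn't confirmed.

| Nut | Torque while turning, at the end (N m) | Note |
|---|---|---|
| 1 | 0.43 | 0.455 on the first pass, 0.41 to 0.43 when felt again at the end |
| 3 | 0.44 | Turned about 2.8 rad |
| 2 | 0.41 | Regripped once when the last joint neared its limit |
| 4 | 0.34 to 0.39 | Highest reading 0.41; regripped once |

- **Nut 4 is slightly low:** its last readings are under the 0.40 to 0.50 target. By the torque you gave, that should still be roughly 22 to 26 N on the cover, inside the 8 to 60 N limit. I did not tighten it further.
- **Torque readings are rough:** they scatter by roughly 0.04 N m or more. The bars also lagged the tool by up to about 0.09 rad, because they tilted in the pads near snug.
- **Last checks:** after I lifted off, the tool force was near zero and the gripper was open and clear. In the scene picture the cover looked flat and the crucible, jar and spanner were where they started. I could not measure the cover's height or the nuts' pressing forces directly.

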